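# Unclamp a loudspeaker driver and show its magnet end to the bottom-vision camera

## Task

On the wiring jig with the upright clamp handle, swing the toggle clamp fully open, then take the loudspeaker driver out of its nest and show its flat magnet end to the inspection camera that looks up from the bench: centred in front of the lens, square to it, 10 cm away from the lens. Do not touch the camera, leave the other drivers and the glue bottle where they stand, and finish still holding the driver there, steady, with the clamp left open.

Things in the scene. Friction and masses are not known exactly. Their poses are not given: they have to be found in the camera images.
- wiring_jig: Fixed jig for one driver: flat aluminium base plate 90 x 172 x 8 mm with a black nest block 84 x 84 mm (top 22 mm over the table) that has a round pocket for the driver's boot. Origin on the table under the pocket's centre; z up; the toggle clamp stands on its +y side, pivot 75 mm from the pocket's centre.
- nest (a point): Centre of the pocket's floor, 12 mm over the table; pocket 63 mm across, 10 mm deep.
- clamp (a joint): Toggle clamp, rad: 0 = closed (hold-down arm level, its rubber foot on the driver's flange 28 mm from the centre, handle upright); 1.45 = fully open (arm standing up, handle lying back towards the jig's +y, about level). Friction keeps it wherever it is left; about 4 N at the grip moves it.
- clamp_pivot (a point): Clamp's hinge point, 77 mm over the table. Axes turn with the clamp: x along the hinge line (the jig's x), z along the handle from the pivot to its end. Opening turns the handle from straight up over to the jig's +y.
- clamp_grip (a point): Middle of the clamp's round handle grip (16 mm thick, 56 mm long), 68 mm from the pivot along the handle; the handle ends 96 mm from the pivot.
- driver: The loudspeaker driver clamped in the jig, about 0.21 kg. Origin: centre of the flat underside of its magnet boot; z along its axis from magnet to cone. Boot 60 mm across (0 to 18 mm), basket 68 mm (18 to 44), flange 76 mm (44 to 49); in the middle a firmly fixed upright round coil gauge 18 mm across (49 to 60 mm): grip it here, fingertips just above the flange.
- gauge_top (a point): Centre of the top of the driver's coil gauge, 60 mm from the driver's origin along its z.
- camera_stand: Fixed stand of the inspection camera: base plate 90 x 86 mm with two upright ears; the camera is tilted between them, looking up and towards the stand's -x. Origin on the table below the camera's pivot, z up; stand and camera are within 70 mm of the origin sideways and below 0.15 m.
- lens (a point): Centre of the front of the camera's lens (in the middle of a white ring light 62 mm across), 0.11 to 0.12 m over the table. z = the viewing direction, out of the lens, 27 to 37 degrees from straight up; y level.
- near_driver: Another driver of the same shape standing loose on the table between jig and camera, on the robot's side, upright; origin at the centre of its underside. Leave it.
- far_driver: Another such driver, behind the first. Leave it.
- side_driver: Another such driver, standing to the left of the jig. Leave it.
- glue: Glue bottle, 41 mm across, 131 mm tall, standing to the right of the camera; origin at the centre of its underside. Leave it.

How it is judged:
On the way, in this order (a step that is already met when the one before it is completed fails the run):
1. the clamp is swung open while the driver still sits in the nest (value of joint clamp above 1.15 rad and distance between driver and nest below 0.006 m), for 0.2 s.
2. the driver is lifted out of the nest in the gripper (height (world z) of driver above 0.05 m and contact force between driver and the fingers above 1 N and value of joint clamp above 1.1 rad), for 0.2 s.
At the end, for the whole second after the job is handed in: The driver is held in the fingers alone, still, its magnet end towards the lens: the centre of its underside within 15 mm (each way) of the lens axis and 80 to 120 mm in front of the lens, its axis within 0.17 rad of the viewing direction; the clamp stands open past 1.1 rad (x of driver in the frame of lens between -0.015 and 0.015 m and y of driver in the frame of lens between -0.015 and 0.015 m and z of driver in the frame of lens between 0.08 and 0.12 m and angle between the z axis of driver and the z axis of lens, either way round below 0.17 rad and z of gauge_top in the frame of lens above 0.13 m and contact force between driver and the fingers above 1 N and contact force between driver and camera_stand below 0.1 N and contact force between driver and wiring_jig below 0.1 N and linear speed of driver below 0.03 m/s and value of joint clamp above 1.1 rad); the arm keeps its last pose, push and grip.
It fails at once if the camera is touched (contact force between any of driver, the fingers, the arm and camera_stand above 1 N).
It fails at once if another driver or the glue bottle is shifted by more than 20 mm or tipped (distance of any of near_driver, far_driver, side_driver, glue from where it was at the start of the episode above 0.02 m or angle between any of near_driver, far_driver, side_driver, glue's own z axis and vertical above 0.3 rad).
It also fails if it takes over 46 s, if anything falls off the work surface, if the arm or the gripper's body presses on something with over 40 N, if the wrist force passes 120 N, or if a joint passes its speed limit or range.

## Robot

A 6-joint arm with a two-finger parallel gripper is mounted at the origin on a cart in front of the work surface, level with it; the furniture and walls round the work are solid. World frame = base frame: x ahead of the robot, y to its left, z up, the work surface at z = 0. Lengths are in m, angles in rad, forces in N, time in s.
With the tool pointing down it reaches from about 0.3 to 0.75 m from the base axis. Payload 8.5 kg.
Tool frame: the origin (TCP) lies on the centre line of the jaws, within the pads' length; the fingertips stand ahead of it and the grasp point (between the pads) is the TCP (bot.tip_extent is the z of the fingertips in the tool frame, in m); z points along the fingers, y is the line along which they close (so a half turn about z gives the same grasp; the last joint's range is limited). The gripper opens to 88 mm and grips with 3 to 60 N. Pads are 18 mm wide; open, the fingers measure 123 mm over their backs; the gripper's body (75 mm by 187 mm) begins 45 mm behind the grasp point.
Start: joints at [0.954, 0.381, 1.297, -0, 1.464, -0.215], TCP at [0.215, 0.506, 0.221] pointing down, gripper open.
Joint ranges: [-3.11, 3.11], [-0.89, 2.33], [0.22, 2.48], [-1.42, 4.56], [0.17, 2.85], [-2.88, 2.88]. Speed limits (rad/s): [2.39, 2.39, 3.14, 3.14, 3.14, 3.14].

## Interface

Orientations are given as a unit quaternion [w, x, y, z].
In Python, from rig import bot gives the robot as it stands.
- The arm moves only by the tool arm_command, never from a script. Its argument "targets" is a list of rows, each a list of 3 entries, a list of its own where there are three numbers: the shift along the tool's x, y, z as a fraction of full scale, then the turn about the tool's z as a fraction of full scale, then the closure, from -1 (fully open) to 1 (shut). In form: [[[tx, ty, tz], spin, fingers], ...]. A call has 1 to 10 rows; each row shifts and turns the commanded pose from where the row before left it, along the tool's axes as they then stand; what a row does not reach is not made up. Full scale, the value 1, is 0.05 m for a shift and 0.08 rad for a turn. A row lasts 1/10 s, in which the tool goes at most 50 mm and 8.59 degrees, less where a joint would pass 70% of its speed; a pose out of reach is approached as far as the arm can. A call with a number of a shift or a turn outside -1 to 1 is refused whole. A call with a gripper value outside its range is refused whole. The fingers move at their own pace and stop on an object; the grip force is fixed at half the most. Time passes only in rows, so rows that do not move let the fingers close. It gives the time, the measured TCP pose, the force, the opening and the grip force at its end, in the units of the state.
- bot.state(): the state, without advancing time (a new reading comes with each control period).
- bot.read_camera(name): name is "scene" or "top" or "wrist"; returns a dict with "image" (400x640x3 uint8, blue, green, red), "camera_matrix" (3x3 intrinsics, pixels), "pose" (4x4, takes a point from camera to world coordinates); the wrist camera has in their place "hand_eye" (4x4, takes a point from camera to tool coordinates, whose origin is the TCP and whose axes are the flange's). Camera axes: x right, y up, looking along -z (the intrinsics and any distortion apply to the point x, -y, -z); pixel columns grow to the right and rows downward; lengths in m; the calibration is good to about 2 mm. A picture is of the moment at which its call begins: read the wrist's pose just before it. There is no depth.
- bot.sign_off(): hands the job in; it is judged then, once.
The state is a dict: "time": time; "joints": joint angles; "joint_velocities": joint speeds; "joint_efforts": joint torques, N m; "ee_pos": TCP position; "orientation": TCP orientation; "force": force on the tool from outside, world axes, zero at the start; "wrist_torque": the same for the moment, N m; "finger_gap": finger opening in m; "finger_force": force on a finger pad.
Only numpy, scipy, OpenCV 4.12 (cv2) and the standard library are available. Lean on these libraries where they do the work, as an engineer would, in place of code of your own. Each camera call takes 0.05 s, during which the arm holds its last target. There are 200 camera calls.

## Working session

There is one attempt and no reset: what is moved stays moved. The work goes in short steps, Python scripts to look and compute and a tool call to move; the robot and the scene stay as the last step left them, time stands still between calls to the robot, and variables do not carry over. Pictures are saved under pics/ and viewed, at most 10 in all, crops included, and the job is handed in when it is done.

Besides the shell and the picture viewer there is one more tool, called after "Call:" by a JSON object that holds its "op" and its "data". arm_command: Moves the arm, as the interface text tells. Shift numbers are shares of 0.05 m and turn numbers shares of 0.08 rad, none past 1 either way. Its arguments: {"type":"object","properties":{"targets":{"type":"array"}},"required":["targets"]}

```bash
ls; mkdir -p pics; cat > h.py <<'E'
import numpy as np,cv2
from rig import bot
from scipy.spatial.transform import Rotation as R
def Rq(q): return R.from_quat([q[1],q[2],q[3],q[0]]).as_matrix()
def cam(n,f=None):
    s=bot.state(); c=bot.read_camera(n)
    if n=='wrist':
        T=np.eye(4);T[:3,:3]=Rq(s['orientation']);T[:3,3]=s['ee_pos'];P=T@np.array(c['hand_eye'])
    else: P=np.array(c['pose'])
    K=np.array(c['camera_matrix'])
    if f: cv2.imwrite('pics/'+f,c['image']); np.savez('pics/'+f[:-4],P=P,K=K)
    return c['image'],K,P
def ray(K,P,u,v):
    d=np.linalg.inv(K)@[u,v,1.]; d=P[:3,:3]@[d[0],-d[1],-d[2]]; return P[:3,3],d/np.linalg.norm(d)
def onz(K,P,u,v,z):
    o,d=ray(K,P,u,v); return o+d*(z-o[2])/d[2]
def tri(rs):
    A=np.zeros((3,3));b=np.zeros(3)
    for o,d in rs: M=np.eye(3)-np.outer(d,d);A+=M;b+=M@o
    p=np.linalg.solve(A,b); return p,[np.linalg.norm((np.eye(3)-np.outer(d,d))@(p-o)) for o,d in rs]
def proj(K,P,p):
    q=P[:3,:3].T@(np.array(p)-P[:3,3]); q=K@[q[0],-q[1],-q[2]]; return q[:2]/q[2]
E
python3 - <<'E'
from h import *
for n in('scene','top','wrist'):
    i,K,P=cam(n,n+'0.png'); print(n,K[0,0],K[:2,2],P.round(3).tolist())
s=bot.state();print({k:np.round(v,3).tolist() for k,v in s.items()},bot.tip_extent,[a for a in dir(bot) if a[0]!='_'])
a,b=[cv2.imread('pics/%s0.png'%n) for n in('top','wrist')]
E
```

```text
pics
scene 427.0477551742058 [318.73395436 208.02495152] [[0.626, 0.527, -0.575, -0.243], [-0.78, 0.422, -0.462, -0.578], [-0.0, 0.738, 0.675, 1.003], [0.0, 0.0, 0.0, 1.0]]
top 466.1532953318543 [324.74071758 203.2234839 ] [[0.0, 0.991, -0.137, 0.298], [-1.0, -0.002, -0.016, 0.024], [-0.016, 0.137, 0.99, 1.789], [0.0, 0.0, 0.0, 1.0]]
wrist 313.2025380273612 [313.51425858 199.07405134] [[0.392, -0.878, -0.277, 0.142], [0.92, 0.373, 0.119, 0.536], [-0.001, -0.301, 0.954, 0.384], [0.0, 0.0, 0.0, 1.0]]
{'time': 0.15, 'joints': [0.954, 0.381, 1.298, 0.0, 1.464, -0.215], 'joint_velocities': [-0.0, -0.001, -0.003, 0.0, 0.001, 0.0], 'joint_efforts': [0.002, -43.808, -22.461, 0.071, 0.034, -0.0], 'ee_pos': [0.215, 0.506, 0.22], 'orientation': [-0.0, 0.2, 0.98, -0.001], 'force': [-0.378, -0.358, -0.406], 'wrist_torque': [0.04, -0.027, -0.009], 'finger_force': 0.0, 'finger_gap': 0.088} 0.019 ['Unreachable', 'read_camera', 'sign_off', 'state', 'tip_extent']
```

View pics/top0.png

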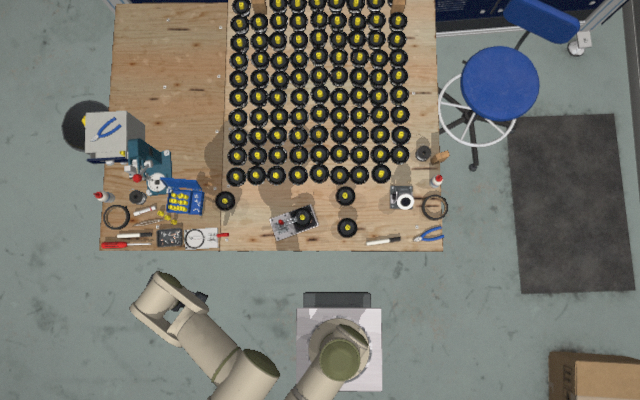

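View pics/scene0.png

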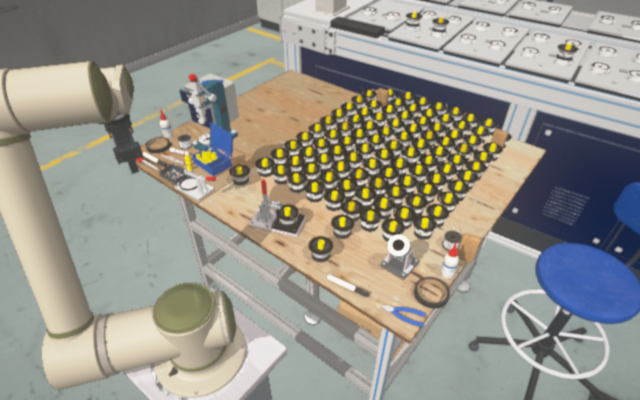

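```bash
python3 - <<'E'
import cv2,numpy as np
t=cv2.imread('pics/top0.png')[175:245,260:450]; s=cv2.imread('pics/scene0.png')[172:277,250:470]
t=cv2.resize(t,None,fx=4,fy=4,interpolation=2)[:,:760]; s=cv2.resize(s,(660,315),interpolation=2)
o=np.zeros((595,760,3),np.uint8);o[:280]=t;o[280:595,:660]=s
cv2.imwrite('pics/c1.png',o)
from h import *
d=np.load('pics/top0.npz')
for n,u,v,z in(('drv',302,216,.072),('clamp',281,222,.1),('near',347,227,.06),('far',345,196,.06),('cam',405,201,.115),('glue',437,180,.13),('side',225,200,.06)):print(n,onz(d['K'],d['P'],u,v,z).round(3))
E
```

```text
drv [0.488 0.136 0.072]
clamp [0.463 0.21  0.1  ]
near [ 0.448 -0.031  0.06 ]
far [ 0.565 -0.024  0.06 ]
cam [ 0.538 -0.24   0.115]
glue [ 0.612 -0.354  0.13 ]
side [0.551 0.427 0.06 ]
```

View pics/c1.png

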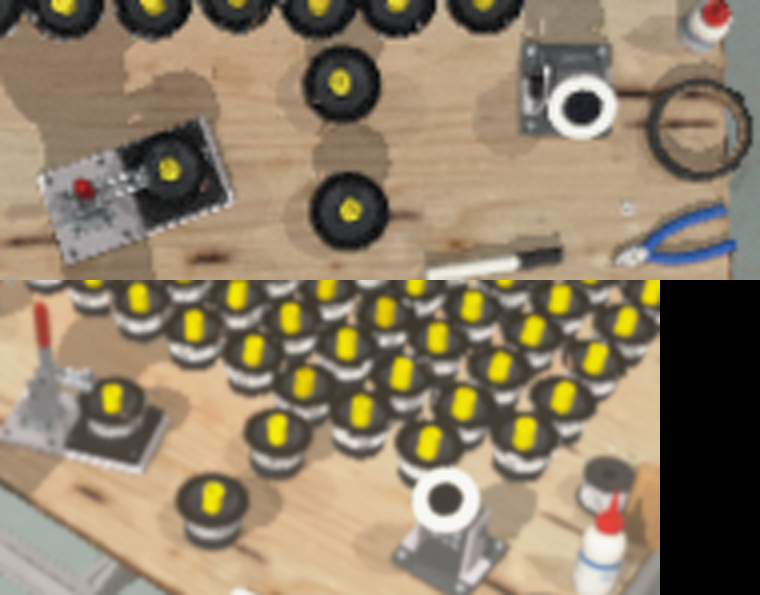

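Call:
{"op": "arm_command", "data": {"targets": [[[-0.64,-0.31,-0.1],0,-1],[[-0.64,-0.31,-0.1],0,-1],[[-0.64,-0.31,-0.1],0,-1],[[-0.64,-0.31,-0.1],0,-1],[[-0.64,-0.31,-0.1],0,-1],[[-0.64,-0.31,-0.1],0,-1],[[-0.64,-0.31,-0.1],0,-1],[[-0.64,-0.31,-0.1],0,-1],[[-0.64,-0.31,-0.1],0,-1],[[-0.64,-0.31,-0.1],0,-1]]}}

```text
time: 1.15
ee_pos: [0.4497, 0.2371, 0.271]
orientation: [-0.0, 0.2, 0.98, -0.0]
force: [-0.2, 0.1, 0.2]
finger_gap: 0.0881
finger_force: 0.0
```

Call:
{"op": "arm_command", "data": {"targets": [[[0,0,0],1,1],[[0,0,0],1,1],[[0,0,0],1,1],[[0,0,0],1,1],[[0,0,0],1,1],[[0,0,0],1,1],[[0,0,0],1,1],[[0,0,0],1,1],[[0,0,0],1,1],[[0,0,0],1,1]]}}

```text
time: 2.15
ee_pos: [0.4489, 0.2383, 0.2707]
orientation: [-0.0, 0.567, 0.824, -0.0]
force: [0.4, -1.4, -0.1]
finger_gap: 0.01
finger_force: 0.0
```

```bash
python3 - <<'E'
from h import *
i,K,P=cam('wrist','w1.png'); s=bot.state()
print(s['time'],s['ee_pos'],Rq(s['orientation']).round(3),s['finger_gap'],s['joints'])
print('pred',[proj(K,P,p).round() for p in((.488,.136,.072),(.463,.206,.173))])
E
```

```text
2.2 [0.44888702 0.23834105 0.27072499] [[-0.354  0.935 -0.   ]
 [ 0.935  0.354 -0.   ]
 [ 0.    -0.001 -1.   ]] 0.006009295002733277 [ 2.54835855e-01  2.74292178e-01  1.31228458e+00 -5.46442769e-05
  1.55553960e+00 -1.06982201e-01]
pred [array([314., 253.]), array([317., 231.])]
```

View pics/w1.png

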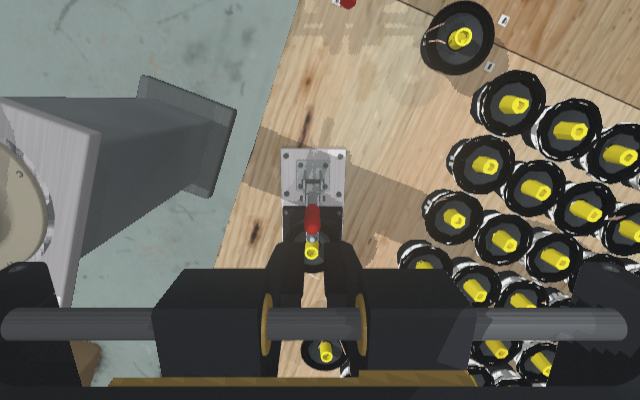

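```bash
python3 - <<'E'
from h import *
def L(n):
    d=np.load(f'pics/{n}.npz'); return cv2.imread(f'pics/{n}.png'),d['K'],d['P']
def blob(im,kind,box):
    h=cv2.cvtColor(im,cv2.COLOR_BGR2HSV)
    m=cv2.inRange(h,(22,120,90),(35,255,255)) if kind=='y' else cv2.inRange(h,(0,130,60),(8,255,255))|cv2.inRange(h,(172,130,60),(180,255,255))
    x0,y0,x1,y1=box; ys,xs=np.nonzero(m[y0:y1,x0:x1]); 
    return xs.mean()+x0,ys.mean()+y0,xs.min()+x0,xs.max()+x0,ys.min()+y0,ys.max()+y0,len(xs)
for nm,k,bs in(('gauge','y',dict(w1=(295,235,330,262),top0=(294,208,312,226),scene0=(278,205,297,222))),('handle','r',dict(w1=(300,195,325,245),top0=(274,214,290,230),scene0=(255,175,272,205)))):
    for n,b in bs.items():
        im,K,P=L(n); r=blob(im,k,b); print(nm,n,np.round(r,1))
        for z in (.06,.072,.145,.173): print('   ',z,onz(K,P,r[0],r[1],z).round(4))
im,K,P=L('w1')
for u,v in((282,149),(346,150)):print(onz(K,P,u,v,.008).round(4))
E
```

```text
gauge w1 [311.4 250.  304.  318.  241.  259.  228. ]
    0.06 [0.4849 0.1327 0.06  ]
    0.072 [0.4828 0.1384 0.072 ]
    0.145 [0.4702 0.173  0.145 ]
    0.173 [0.4654 0.1863 0.173 ]
gauge top0 [301.9 217.  300.  304.  214.  219.   25. ]
    0.06 [0.4862 0.1367 0.06  ]
    0.072 [0.4848 0.1359 0.072 ]
    0.145 [0.4769 0.1312 0.145 ]
    0.173 [0.4739 0.1293 0.173 ]
gauge scene0 [287.  210.9 284.  290.  206.  216.   72. ]
    0.06 [0.4847 0.1388 0.06  ]
    0.072 [0.4755 0.1297 0.072 ]
    0.145 [0.4191 0.0742 0.145 ]
    0.173 [0.3975 0.0529 0.173 ]
handle w1 [311.9 219.2 304.  320.  204.  234.  415. ]
    0.06 [0.4701 0.1738 0.06  ]
    0.072 [0.4685 0.1782 0.072 ]
    0.145 [0.4587 0.2048 0.145 ]
    0.173 [0.455 0.215 0.173]
handle top0 [280.6 221.7 279.  283.  220.  223.   16. ]
    0.06 [0.4685 0.2163 0.06  ]
    0.072 [0.4673 0.215  0.072 ]
    0.145 [0.4602 0.2069 0.145 ]
    0.173 [0.4574 0.2037 0.173 ]
handle scene0 [263.6 186.4 262.  266.  179.  193.   53. ]
    0.06 [0.5273 0.2853 0.06  ]
    0.072 [0.5175 0.2743 0.072 ]
    0.145 [0.4579 0.2075 0.145 ]
    0.173 [0.435  0.1819 0.173 ]
[0.4026 0.2358 0.008 ]
[0.4844 0.2657 0.008 ]
```

Call:
{"op": "arm_command", "data": {"targets": [[[-0.65,0,0],0,1],[[-0.65,0,0],0,1],[[0,0,0.95],0,1],[[0,0,0.95],0,1],[[0,0,0],0,1]]}}

```text
time: 2.7
ee_pos: [0.4696, 0.1771, 0.1713]
orientation: [-0.004, 0.565, 0.825, -0.004]
force: [-0.5, 0.2, 1.0]
finger_gap: 0.0007
finger_force: 0.0
```

Call:
{"op": "arm_command", "data": {"targets": [[[0.3,0,0],0,1],[[0.24,0,0],0,1],[[0.24,0,0.03],0,1],[[0.23,0,0.07],0,1],[[0.22,0,0.1],0,1],[[0.2,0,0.13],0,1],[[0.18,0,0.16],0,1],[[0.15,0,0.19],0,1],[[0.13,0,0.2],0,1],[[0.09,0,0.22],0,1]]}}

```text
time: 3.7
ee_pos: [0.4365, 0.2705, 0.1199]
orientation: [-0.0, 0.565, 0.825, -0.0]
force: [-0.2, 0.3, -0.2]
finger_gap: 0.0002
finger_force: 0.0
```

Call:
{"op": "arm_command", "data": {"targets": [[[0.04,0,0.1],0,1],[[0,0,0],0,1]]}}

```text
time: 3.9
ee_pos: [0.4357, 0.2719, 0.1151]
orientation: [-0.0, 0.565, 0.825, -0.001]
force: [-0.2, 0.0, -0.2]
finger_gap: 0.0006
finger_force: 0.0
```

```bash
python3 - <<'E'
from h import *
i,K,P=cam('wrist','w2.png'); s=bot.state()
cv2.imwrite('pics/w2c.png',cv2.resize(i[60:300,200:440],(600,600)))
print(s['time'],s['ee_pos'],s['force'],s['finger_gap'])
E
```

```text
3.95 [0.43603093 0.27186622 0.11568086] [-0.24309557 -0.41146738  0.09734513] 0.0006923909588166559
```

View pics/w2c.png

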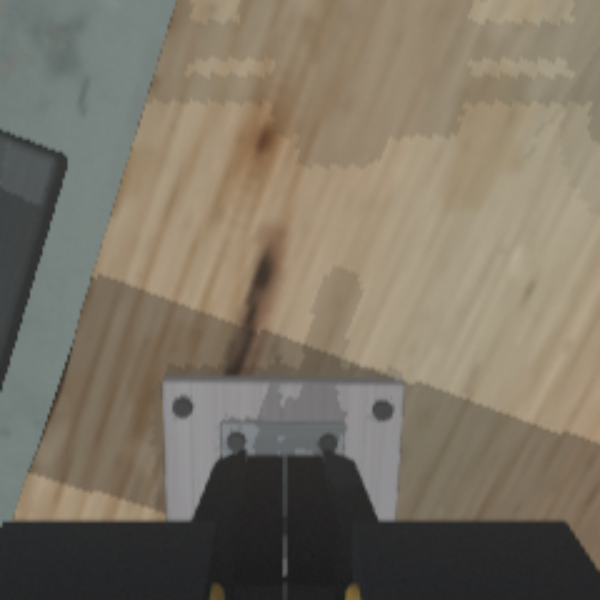

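Call:
{"op": "arm_command", "data": {"targets": [[[0,0,-0.9],0,1],[[0,0,-0.9],0,1],[[0,0,-0.9],0,1],[[0,0,-0.5],0,-1],[[0,0,0],0,-1]]}}

```text
time: 4.45
ee_pos: [0.4372, 0.2721, 0.28]
orientation: [0.003, 0.566, 0.825, 0.003]
force: [0.3, -0.3, -1.1]
finger_gap: 0.0143
finger_force: 0.0
```

```bash
python3 - <<'E'
from h import *
i,K,P=cam('wrist','w3.png'); s=bot.state()
j,_,_=cam('scene','s3.png')
o=np.zeros((400,800,3),np.uint8);o[:,:400]=cv2.resize(i[60:300,200:440],(400,400));o[:,400:]=cv2.resize(j[160:260,220:320],(400,400));cv2.imwrite('pics/w3c.png',o)
print(s['time'],s['ee_pos'],s['force'],s['finger_gap'])
E
```

```text
4.5 [0.43648592 0.2718643  0.27746404] [-0.31107375  0.78740887 -1.35136477] 0.01806973475670136
```

View pics/w3c.png

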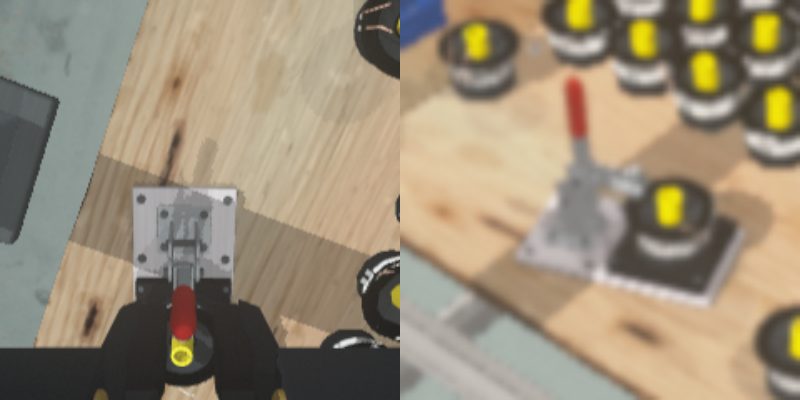

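```bash
python3 - <<'E'
from h import *
def L(n):
    d=np.load(f'pics/{n}.npz'); return cv2.imread(f'pics/{n}.png'),d['K'],d['P']
def red(im,box):
    h=cv2.cvtColor(im,cv2.COLOR_BGR2HSV);m=cv2.inRange(h,(0,130,60),(8,255,255))|cv2.inRange(h,(172,130,60),(180,255,255))
    x0,y0,x1,y1=box;ys,xs=np.nonzero(m[y0:y1,x0:x1]);xs+=x0;ys+=y0
    f=lambda y:(xs[ys==y].mean(),y)
    return f(ys.min()),f(ys.max())
W={}
for n,b in(('w1',(300,195,325,245)),('w3',(290,220,325,275)),('scene0',(255,175,272,205)),('s3',(255,175,272,205))):
    im,K,P=L(n);a,c=red(im,b);print(n,a,c);W[n]=(K,P,a,c)
for w,s in(('w1','scene0'),('w3','s3'),('w1','w3')):
    for k,(i,j) in dict(top=(3,2 if s[0]=='s' else 3),bot=(2,3 if s[0]=='s' else 2)).items():
        print(w,s,k,*[np.round(q,4) for q in tri([ray(*W[w][:2],*W[w][i]),ray(*W[s][:2],*W[s][j])])])
E
```

```text
w1 (np.float64(312.5), np.int64(204)) (np.float64(312.0), np.int64(234))
w3 (np.float64(310.0), np.int64(232)) (np.float64(310.0), np.int64(263))
scene0 (np.float64(263.0), np.int64(179)) (np.float64(264.0), np.int64(193))
s3 (np.float64(263.0), np.int64(179)) (np.float64(264.0), np.int64(193))
w1 scene0 top [0.458  0.2043 0.1774] [0.0017 0.0017]
w1 scene0 bot [0.4577 0.2103 0.1159] [0.0008 0.0008]
w3 s3 top [0.4582 0.2052 0.1767] [0.0013 0.0013]
w3 s3 bot [0.4576 0.2097 0.1164] [0.0005 0.0005]
w1 w3 top [0.4616 0.1982 0.1648] [0.0002 0.0002]
w1 w3 bot [0.4558 0.2138 0.1257] [0.0001 0.0001]
```

Call:
{"op": "arm_command", "data": {"targets": [[[-1,0,0],0,1],[[-1,0,0],0,1],[[0,0,0],0,1],[[0,0,0.8],0,1],[[0,0,0.8],0,1],[[0,0,0.8],0,1],[[0,0,0],0,1]]}}

```text
time: 5.25
ee_pos: [0.4689, 0.1785, 0.151]
orientation: [-0.004, 0.565, 0.825, -0.004]
force: [-0.1, 0.3, 1.0]
finger_gap: 0.0004
finger_force: 0.0
```

Call:
{"op": "arm_command", "data": {"targets": [[[0.2,0,0],0,1],[[0.2,0,0],0,1],[[0.2,0,0],0,1],[[0.2,0,0],0,1]]}}

```text
time: 5.65
ee_pos: [0.4576, 0.2173, 0.1571]
orientation: [0.001, 0.565, 0.825, 0.001]
force: [0.0, -1.2, -0.6]
finger_gap: 0.0003
finger_force: 0.0
```

```bash
python3 - <<'E'
from h import *
j,_,_=cam('scene','s4.png');i,K,P=cam('wrist','w4.png'); s=bot.state()
o=np.zeros((400,800,3),np.uint8);o[:,:400]=cv2.resize(i[60:300,200:440],(400,400));o[:,400:]=cv2.resize(j[160:260,220:320],(400,400));cv2.imwrite('pics/w4c.png',o)
print(s['time'],s['ee_pos'],s['force'],s['finger_gap'])
E
```

```text
5.75 [0.45719146 0.21737321 0.15664799] [ 0.34382    -0.40519488 -0.02157149] 0.0004839303627521958
```

View pics/w4c.png

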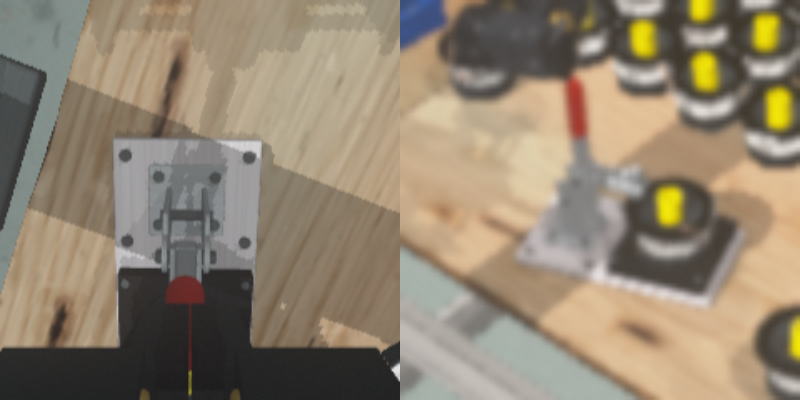

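```bash
python3 - <<'E'
from h import *
d=np.load('pics/s4.npz');K,P=d['K'],d['P'];s=bot.state();p=s['ee_pos'];Rm=Rq(s['orientation'])
d2=np.load('pics/w4.npz')
for z in(-.2,-.1,-.045,0,.019):
    q=p+Rm@[0,0,z]; u=proj(K,P,q); print(z,u.round(1),'crop',((u-[220,160])*4).round(),'wristcrop',((proj(d2['K'],d2['P'],q)-[200,60])*1.667).round())
print(s['joints'],p)
for q in((.458,.205,.175),(.458,.205,.119)): print(((proj(K,P,q)-[220,160])*4).round(),((proj(d2['K'],d2['P'],q)-[200,60])*1.667).round())
a=cv2.imread('pics/s4.png');o=cv2.resize(a[60:260,170:430],(780,600));cv2.imwrite('pics/s4c.png',o)
E
```

```text
-0.2 [254.4 127.4] crop [ 138. -131.] wristcrop [  126. -4047.]
-0.1 [257.8 156.3] crop [151. -15.] wristcrop [197. 572.]
-0.045 [259.6 171. ] crop [158.  44.] wristcrop [194. 379.]
0 [260.9 182.4] crop [164.  90.] wristcrop [193. 305.]
0.019 [261.5 187. ] crop [166. 108.] wristcrop [192. 283.]
[ 2.09487286e-01  3.63729439e-01  1.52513223e+00  1.73448310e-04
  1.25150870e+00 -1.61442376e-01] [0.45719146 0.21737321 0.15664799]
[174.  77.] [181. 364.]
[180. 132.] [183. 292.]
```

View pics/s4c.png

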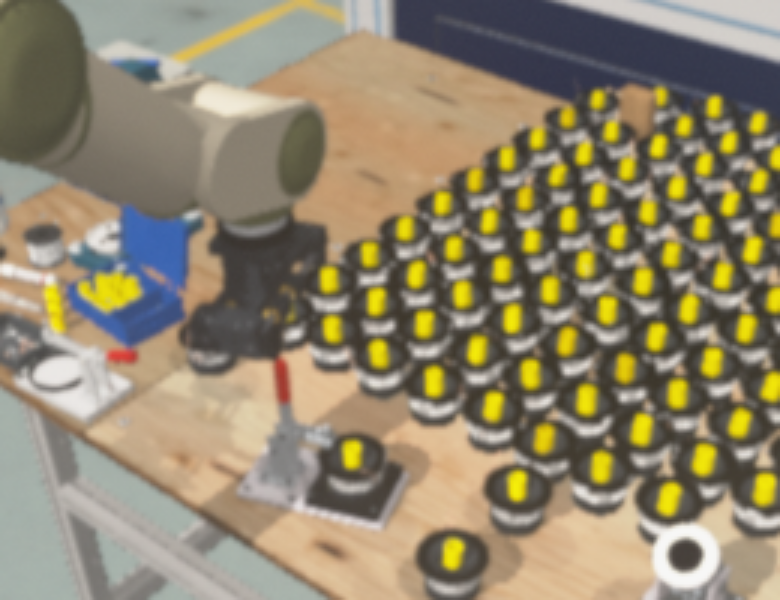

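```bash
cat > asc.py <<'E'
import cv2,numpy as np,sys
f,x0,y0,x1,y1,st=sys.argv[1],*map(int,sys.argv[2:7])
im=cv2.imread(f)[y0:y1:st,x0:x1:st];h=cv2.cvtColor(im,cv2.COLOR_BGR2HSV)
for r,row in enumerate(h):
    print(y0+r*st,''.join('#' if v<70 else 'R' if (H<8 or H>172) and S>120 else 'Y' if 22<=H<=35 and S>140 else 'o' if S<50 and v>150 else '-' if S<50 else '.' for H,S,v in row))
E
python3 asc.py pics/s4.png 225 130 300 200 1;echo; python3 asc.py pics/s3.png 225 165 300 200 1; echo; python3 asc.py pics/w4.png 250 200 390 340 2
```

```text
130 ---..----ooo....-----------------..........................................
131 -..----oooooo....-------------.............................................
132 ---..-ooooo--......------.............----.................................
133 ........o----......----.............------.................................
134 ............-.....------........---------##...............................#
135 ...........--.....----------------------####------.......................##
136 ..........--.......--------------------#####---------....................#-
137 .........-........##------------------######---------....................#-
138 ........-.........####--------------########---------...................-.-
139 ........-........-#######-------#############------##...................-##
140 ................-############################---#-###.............YYYY..-##
141 ...............-####################################-............YYYYYY..##
142 ...............-###########################---######-....oo....#.YYYYYYY.##
143 ................-########################----#######-...
[... 11851 characters left out ...]
#..######################
322 ################...###########################..######################
324 ################...--------------------#######..######################
326 ################...--------------------#######..######################
328 ################...---------------#---########..######################
330 ################...-##--####-##-#-##--########..######################
332 ################...----###-#--#-##---##--#####..######################
334 ################...##############-############..######################
336 ################...###########################..######################
338 ################...###########################..######################
```

```bash
python3 asc.py pics/w4.png 255 135 375 205 2; python3 - <<'E'
from h import *
print(bot.tip_extent)
s=bot.state();p=s['ee_pos'];Rm=Rq(s['orientation'])
d=np.load('pics/w4.npz');K,P=d['K'],d['P']
T=np.eye(4);T[:3,:3]=Rm;T[:3,3]=p;print('HE',(np.linalg.inv(T)@P).round(3).tolist(), P[:3,3])
jx=np.array([.941,.342,0]);jy=np.array([-.342,.941,0]);o=np.array([.484,.136,0])
for y in(-.06,.118,.112,.12):
  for x in(-.045,.045): print(y,x,proj(K,P,o+jx*x+jy*y+[0,0,.008]).round(1))
for x in(-.009,.009):
  for z in(-.04,-.03,-.02,-.01,0,.01,.019): print(x,z,proj(K,P,p+Rm@[x,0,z]).round(1))
E
```

```text
135 ............................................................
137 ............................................................
139 ....................#.......................................
141 ...................##.......................................
143 .......------------------------------ooo--o--o----o.........
145 ......-ooooooooooooooooooo--oooo------ooooooooooooo-........
147 ......-ooooooooooooooooooo---ooo--------ooooooooooo-........
149 ......-oo---oooooooooooooo---o-o-------oooooooooooo-........
151 ......-o----ooooooooooooo---o-----------oooooo---oo-........
153 ......-o----ooooooooooooo---------------ooooo-----o-........
155 .......o----oooooooooooo-----------------oooo-----o.........
157 .......oo--oooooooo-oo-o-----------------ooo-----oo-........
159 .......oooooooooo------------------------oooooooooo.........
161 .......oooooooooo------------------------oooooooooo.........
163 .......oooooooooo------------------------oooooooooo.........
165 .......oooooooooo------------------------oooooooooo.........
167 .......oooooooooo-----------------------ooooooooooo--...
[... 1204 characters left out ...]
01, 0.078], [1.0, 0.001, -0.0, -0.001], [-0.001, 0.301, -0.954, -0.164], [0.0, 0.0, 0.0, 1.0]] [0.42750886 0.28993956 0.3209606 ]
-0.06 -0.045 [270.8 300.6]
-0.06 0.045 [347.9 301.9]
0.118 -0.045 [267.2 147.5]
0.118 0.045 [357.6 149.4]
0.112 -0.045 [267.4 153.5]
0.112 0.045 [357.2 155.3]
0.12 -0.045 [267.2 145.4]
0.12 0.045 [357.7 147.3]
-0.009 -0.04 [316.1 298.3]
-0.009 -0.03 [315.9 286.1]
-0.009 -0.02 [315.7 275.3]
-0.009 -0.01 [315.6 265.7]
-0.009 0 [315.5 257. ]
-0.009 0.01 [315.4 249.3]
-0.009 0.019 [315.3 242.9]
0.009 -0.04 [316.1 263.6]
0.009 -0.03 [315.9 253.2]
0.009 -0.02 [315.8 244. ]
0.009 -0.01 [315.6 235.8]
0.009 0 [315.5 228.5]
0.009 0.01 [315.4 222. ]
0.009 0.019 [315.3 216.6]
```

```bash
python3 asc.py pics/wrist0.png 100 180 540 300 4; python3 - <<'E'
from h import *
for n in('wrist0','top0'):
    d=np.load(f'pics/{n}.npz');K,P=d['K'],d['P']
    T=np.eye(4);T[:3,:3]=Rq([0,.2,.98,0]);T[:3,3]=[.215,.506,.22]
    for z in(-.045,-.02,0,.019): print(n,z,[proj(K,P,T[:3,3]+T[:3,:3]@[x,y,z]).round().tolist() for x in(.009,) for y in(-.0615,-.044,.044,.0615)])
E
python3 asc.py pics/scene0.png 90 100 160 180 1
```

```text
180 ##---------###-------------------------------------------------------------#----------------------------------
184 ---------##---------------------------------------------------------------------------------------------------
188 ----------------------------------------------------------------------------##--------------------------------
192 ------------------------------------------------------------------------------#-----------------------------##
196 ------------------------------------------------------------------------------#---------------------------#.#.
200 -------------------------------------------------------------------------------------------------------...#...
204 ----------------------------------------------------------------------------------------------------..........
208 ----------------------------------------------------------------------------------#---------------............
212 -----------------------------------------------------------------------------------------------##.............
216 -------------------------------------------------------------
[... 8259 characters left out ...]
##-----..................
171 oooooooooooooooooooooooooooooooooooooooo---##-----oo--................
172 ooooooooooooooooooooooooooooooooooooooooo--------oooo--...............
173 ooooooooooooooooooooooooooooooooooooooooo-----ooooooooo--.............
174 oooooooooooooooooooooooooooooooooooooooooo-oooooooooooooo--...........
175 oooooooooooooooooooooooooooooooooooooooooooooooooooooooooo--..........
176 oooooooooooooooooooooooooooooooooooooooooooooooooooooooooooo--........
177 ooooooooooooooooooooooooooooooooooooooooooooooooooooooooooooo--.......
178 ooooooooooooooooooooooooooooooooooooooooooooooooooooooooooooooo-......
179 oooooooooooooooooooooooooooooooooooooooooooooooooooooooooooooooo--....
```

```bash
python3 - <<'E'
from h import *
d=np.load('pics/scene0.npz');K,P=d['K'],d['P']
T=np.eye(4);T[:3,:3]=Rq([0,.2,.98,0]);T[:3,3]=[.215,.506,.22]
for z in(-.15,-.1,-.08,-.06,-.045,-.03,-.02,-.01,0,.019): print(z,[(y,proj(K,P,T[:3,3]+T[:3,:3]@[0,y,z]).round(1).tolist()) for y in(-.0935,-.0615,-.044,.044,.0615,.0935)])
a=cv2.imread('pics/scene0.png');w=cv2.imread('pics/wrist0.png')
o=np.zeros((600,800,3),np.uint8);o[:,:400]=cv2.resize(a[90:180,90:150],(400,600),interpolation=2);o[:250,400:]=cv2.resize(w[200:400],(400,250));cv2.imwrite('pics/tip.png',o)
E
```

```text
-0.15 [(-0.0935, [124.5, 141.3]), (-0.0615, [122.4, 135.5]), (-0.044, [121.3, 132.4]), (0.044, [116.0, 117.6]), (0.0615, [115.0, 114.8]), (0.0935, [113.3, 109.9])]
-0.1 [(-0.0935, [130.2, 156.8]), (-0.0615, [128.0, 150.8]), (-0.044, [126.9, 147.7]), (0.044, [121.5, 132.6]), (0.0615, [120.5, 129.7]), (0.0935, [118.7, 124.7])]
-0.08 [(-0.0935, [132.3, 162.7]), (-0.0615, [130.2, 156.7]), (-0.044, [129.0, 153.5]), (0.044, [123.6, 138.3]), (0.0615, [122.6, 135.5]), (0.0935, [120.7, 130.4])]
-0.06 [(-0.0935, [134.4, 168.5]), (-0.0615, [132.3, 162.5]), (-0.044, [131.1, 159.3]), (0.044, [125.6, 144.0]), (0.0615, [124.6, 141.1]), (0.0935, [122.8, 136.0])]
-0.045 [(-0.0935, [136.0, 172.8]), (-0.0615, [133.8, 166.7]), (-0.044, [132.7, 163.5]), (0.044, [127.2, 148.2]), (0.0615, [126.1, 145.3]), (0.0935, [124.3, 140.1])]
-0.03 [(-0.0935, [137.5, 177.0]), (-0.0615, [135.3, 170.9]), (-0.044, [134.2, 167.7]), (0.044, [128.7, 152.3]), (0.0615, [127.6, 149.4]), (0.0935, [125.8, 144.2])]
-0.02 [(-0.0935, [138.5, 179.7]), (-0.0615, [136.3, 173.7]), (-0.044, [135.2, 170.4]), (0.044, [129.6, 155.0]), (0.0615, [128.6, 152.0]), (0.0935, [126.7, 146.8])]
-0.01 [(-0.0935, [139.5, 182.5]), (-0.0615, [137.3, 176.4]), (-0.044, [136.2, 173.1]), (0.044, [130.6, 157.6]), (0.0615, [129.6, 154.7]), (0.0935, [127.7, 149.5])]
0 [(-0.0935, [140.5, 185.2]), (-0.0615, [138.3, 179.1]), (-0.044, [137.1, 175.8]), (0.044, [131.6, 160.3]), (0.0615, [130.5, 157.3]), (0.0935, [128.6, 152.1])]
0.019 [(-0.0935, [142.3, 190.2]), (-0.0615, [140.1, 184.1]), (-0.044, [139.0, 180.8]), (0.044, [133.4, 165.2]), (0.0615, [132.3, 162.3]), (0.0935, [130.4, 157.0])]
```

View pics/tip.png

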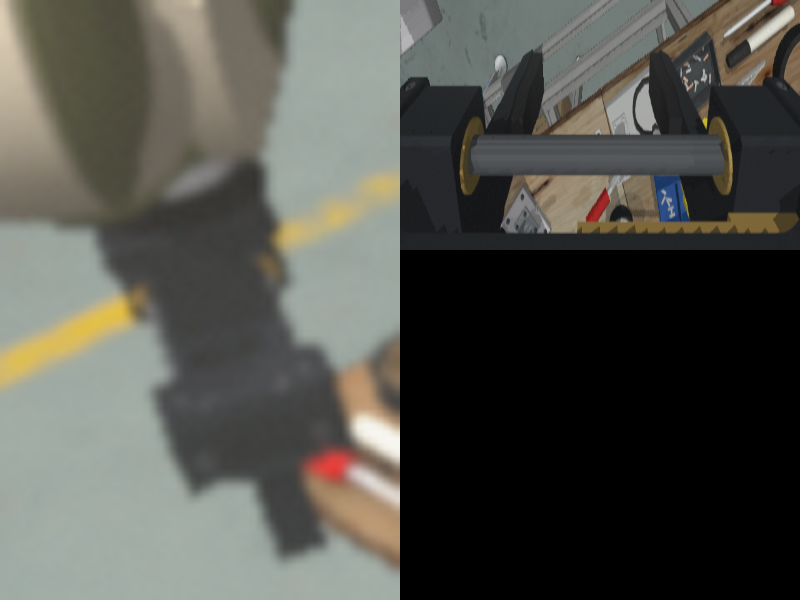

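Call:
{"op": "arm_command", "data": {"targets": [[[0,0,-0.4],0,1],[[-0.44,0,0],0,1],[[-0.44,0,0],0,1],[[0,0,0.4],0,1],[[0,0,0.4],0,1],[[0,0,0],0,1],[[0,0,0],0,1]]}}

```text
time: 6.45
ee_pos: [0.4737, 0.175, 0.1365]
orientation: [0.0, 0.565, 0.825, 0.0]
force: [-0.5, 0.0, -0.2]
finger_gap: 0.0
finger_force: 0.0
```

Call:
{"op": "arm_command", "data": {"targets": [[[0.3,0,0],0,1],[[0.24,0,0],0,1],[[0.24,0,0.03],0,1],[[0.23,0,0.07],0,1],[[0.22,0,0.1],0,1]]}}

```text
time: 6.95
ee_pos: [0.4513, 0.2337, 0.1262]
orientation: [0.001, 0.565, 0.825, 0.001]
force: [3.0, -0.1, 3.5]
finger_gap: 0.0003
finger_force: 1.9
```

```bash
python3 - <<'E'
from h import *
s=bot.state();print(s['time'],s['ee_pos'],s['force'])
cam('scene','s5.png')
E
python3 asc.py pics/s5.png 235 160 300 215 1
```

```text
6.95 [0.45127866 0.23365958 0.12622059] [ 2.99339858 -0.13756814  3.54362033]
160 .......#########-##########-#---.--##--ooooooooooo---##--YYYYYYY.
161 ......-#########--#######----#--.---##--oooooooooo------.YYYYYYY.
162 ......-#########--######....-##------##-oooooooooo--##--.YYYYYYY.
163 ......-#########--#####......-#..----##----ooooo----###-.YYYYYYY.
164 ......-##########--###-...........---##-----.....-######.YYYYYY..
165 .....-#######-##---##---.......YY.--##---#.YYYYYY.######-.YYYY...
166 ...-###########----#--#----....YY.---#---.YYYYYYY.#####----...---
167 ...-##...-####-----##------.......----###.YYYYYYY.--##.---------o
168 -..-#-....-###-----#----------.-------##-.YYYYYYY.---#.--oooooooo
169 ------....--#-------..-----------ooo--#---.YYYYYY.---##--oooooooo
170 --------.----------.....-#-----ooooo--#---.YYYYYY.---##--oooooooo
171 ------------------......---ooooooooo--#---.YYYYYY.---##----------
172 -------------------......--oooooooo--##---.YYYYYY..--###--.......
173 ---------------------....---oooo----...---.YYYYYY..######.YYYYYY.
174 ----------------------..------------..
[... 2127 characters left out ...]

205 ........................ooo-------...............................
206 ........................o---------................YYYY...........
207 ........................o----------..............YYYYYY..-.......
208 .......................oo----------..........##-.YYYYYYY.--#.....
209 .......................oo----------oooo.....#---.YYYYYYY.---.....
210 ......................ooo---------oooooo-..##---.YYYYYYY.----....
211 ......................ooo---------oooooo--.#----.YYYYYYY.----.--.
212 .....................ooo-----------ooooo--.#----.YYYYYYY.----.--.
213 ....................oooo------------oooo---#----.YYYYYYY.----.--.
214 ....................oooo------------ooooo--#----.YYYYYYY.----.--.
```

Call:
{"op": "arm_command", "data": {"targets": [[[0.2,0,0.13],0,1],[[0.18,0,0.16],0,1],[[0.15,0,0.19],0,1],[[0.13,0,0.2],0,1],[[0.09,0,0.22],0,1],[[0.05,0,0.15],0,1],[[0,0,0],0,1]]}}

```text
time: 7.7
ee_pos: [0.4373, 0.269, 0.0748]
orientation: [0.001, 0.565, 0.825, -0.0]
force: [-3.1, -7.4, 24.2]
finger_gap: 0.0005
finger_force: 12.0
```

```bash
python3 - <<'E'
from h import *
s=bot.state();print(s['time'],s['ee_pos'],s['force'])
cam('scene','s6.png');cam('wrist','w6.png')
E
python3 asc.py pics/s6.png 235 170 285 215 1;python3 asc.py pics/w6.png 260 120 370 260 2
```

```text
7.7 [0.43731041 0.2690327  0.07483106] [-3.05048282 -7.38936588 24.16639087]
170 #################-----ooooooo--ooooo--#---.YYYYYY.
171 #################------ooooooooooooo--#---.YYYYYY.
172 ###############-----#----oooooooooo--##---.YYYYYY.
173 ##############....-###------oooo----...---.YYYYYY.
174 #############......-#-...-----------...---...YYY..
175 #############.......-.......-----.....oo----......
176 ######-####---.--.....................ooo--------o
177 #-##########-----.....................ooooooo--ooo
178 -###-#-######----......................ooooooooooo
179 .####---###----#-.......................oooooooooo
180 .-####--#-..---#-.......................---oooooo-
181 .-####-#-.....-#-........................---------
182 ------##.......-..........................--------
183 --------..........................................
184 -----------.......................................
185 ------------......................................
186 ------------......................................
187 -----------###-...................................
188 -----------###-..............
[... 4951 characters left out ...]
----RRRRRRRRRRRRRRR--------------###---.
238 -####--------------RRRRRRRRRRRRRRR-------------#--##--.
240 -####--------------#RRRRRRRRRRRRRR-#------------###---.
242 ----------------######RRRRRRRRR###-####---------###---.
244 --------------#############R#############-------------.
246 -------------##############R#############-------------.
248 -------------##############R##############------------.
250 ------------###############R##############------------.
252 ------------###############################-----------.
254 -----------################################-----------.
256 -----------################################-----------.
258 -----------################R################----------.
```

Call:
{"op": "arm_command", "data": {"targets": [[[0,0,-0.85],0,1],[[0,0,-0.85],0,-1],[[0,0,-0.85],0,-1],[[-0.7,-0.02,0],0,-1],[[-0.7,-0.02,0],0,-1],[[-0.7,-0.02,0],0,-1],[[-0.7,-0.02,0],0,-1],[[0,0,0],0,-1],[[0,0,0],0,-1]]}}

```text
time: 8.7
ee_pos: [0.4832, 0.1375, 0.1999]
orientation: [-0.001, 0.566, 0.824, -0.001]
force: [0.1, -0.2, 0.3]
finger_gap: 0.0623
finger_force: 0.0
```

```bash
python3 - <<'E'
from h import *
s=bot.state();print(s['time'],s['ee_pos'],s['force'],s['finger_gap'])
cam('scene','s7.png');i,K,P=cam('wrist','w7.png')
Rm=Rq(s['orientation'])
h=cv2.cvtColor(i,cv2.COLOR_BGR2HSV);m=cv2.inRange(h,(22,120,90),(35,255,255))
n,l,st,c=cv2.connectedComponentsWithStats(m)
for k in range(1,n):
    if st[k,4]>60:
        w=onz(K,P,*c[k],.068); print(st[k],c[k].round(1),w.round(4),(Rm.T@(w-s['ee_pos'])).round(4))
E
python3 asc.py pics/s7.png 235 180 300 215 1
```

```text
8.7 [0.48318997 0.13745246 0.19992384] [ 0.13896139 -0.21573904  0.2797394 ] 0.06228037425541089
[528  56  41  27 826] [548.  69.] [0.6361 0.3083 0.068 ] [0.1044 0.2044 0.1316]
[590  93  47  25 928] [613.3 104.8] [0.7083 0.304  0.068 ] [0.0744 0.2702 0.1314]
[487 135  33  22 595] [502.7 145.5] [0.6344 0.2362 0.068 ] [0.0377 0.1769 0.1316]
[548 165  39  26 717] [566.6 178. ] [0.7088 0.2313 0.068 ] [0.0064 0.2445 0.1314]
[306 173  19  25 384] [314.8 184.8] [0.4833 0.1369 0.068 ] [-0.0007  0.0002  0.1319]
[609 190  31  25 579] [625.6 201.2] [0.7772 0.2324 0.068 ] [-0.0172  0.3088  0.1312]
[448 207  31  25 539] [463.  218.7] [0.6359 0.1579 0.068 ] [-0.0359  0.1502  0.1315]
[508 232  35  28 618] [524.6 245.2] [0.7101 0.155  0.068 ] [-0.0653  0.2184  0.1314]
[567 251  30  21 323] [578.  259.8] [0.7719 0.1607 0.068 ] [-0.0822  0.2781  0.1312]
[431 270  16  18  80] [438.4 277.2] [0.6446 0.089  0.068 ] [-0.1033  0.1335  0.1315]
[393 340  16   7  81] [400.5 342.7] [ 0.6443 -0.0036  0.068 ] [-0.1897  0.1     0.1315]
[365 364  17  14 210] [372.9 371. ] [ 0.6316 -0.0532  0.068 ] [-0.2314  0.0704 
[... 1758 characters left out ...]

205 ........................o--------o...............................
206 ........................o--------o................YYYY...........
207 ........................o---------...............YYYYYY..-#......
208 .......................oo---------o..........#--.YYYYYYY.--##....
209 .......................oo---------ooooo.....##--.YYYYYYY.---.....
210 ......................ooo---------oooooo-..##---.YYYYYYY.----#...
211 .....................oooo---------oooooo--.#----.YYYYYYY.----.--.
212 .....................oooo---------oooooo---#----.YYYYYYY.-------.
213 ....................ooooo----------ooooo---#----.YYYYYYY.----#--.
214 ....................oooo------------ooooo--#----.YYYYYYY.----.--.
```

Call:
{"op": "arm_command", "data": {"targets": [[[0,0,0.8],0,-1],[[0,0,0.8],0,-1],[[0,0,0.8],0,-1],[[0,0,0.3],0,-1],[[0,0,0.24],0,-1],[[0,0,0.1],0,-1],[[0,0,0],0,-1]]}}

```text
time: 9.5
ee_pos: [0.4831, 0.1384, 0.0486]
orientation: [-0.001, 0.565, 0.825, -0.0]
force: [-1.3, -0.1, -0.0]
finger_gap: 0.0881
finger_force: 0.0
```

Call:
{"op": "arm_command", "data": {"targets": [[[0,0,0.05],0,-1],[[0,0,0],0,-1]]}}

```text
time: 9.7
ee_pos: [0.4838, 0.1378, 0.0468]
orientation: [0.0, 0.565, 0.825, 0.0]
force: [0.2, -0.7, 0.0]
finger_gap: 0.088
finger_force: 0.0
```

Call:
{"op": "arm_command", "data": {"targets": [[[0,0,0.04],0,1],[[0,0,0],0,1],[[0,0,0],0,1],[[0,0,0],0,1],[[0,0,0],0,1],[[0,0,0],0,1],[[0,0,0],0,1],[[0,0,0],0,1],[[0,0,0],0,1],[[0,0,0],0,1]]}}

```text
time: 10.7
ee_pos: [0.4839, 0.1376, 0.0445]
orientation: [0.0, 0.565, 0.825, 0.0]
force: [0.3, -0.4, 0.3]
finger_gap: 0.0167
finger_force: 30.0
```

Call:
{"op": "arm_command", "data": {"targets": [[[0,0,-0.2],0,1],[[0,0,-0.4],0,1],[[0,0,-0.7],0,1],[[0,0,-0.9],0,1],[[0,0,-0.9],0,1],[[0,0,-0.9],0,1],[[0,0,-0.7],0,1],[[0,0,-0.3],0,1],[[0,0,0],0,1]]}}

```text
time: 11.6
ee_pos: [0.4838, 0.1376, 0.2969]
orientation: [0.002, 0.565, 0.825, 0.001]
force: [-0.8, -0.3, -2.0]
finger_gap: 0.0166
finger_force: 30.0
```

```bash
python3 - <<'E'
from h import *
s=bot.state();print(s['time'],s['ee_pos'],s['force'],s['finger_gap'],s['finger_force'],s['joints'])
# lens ring in scene0 / top0: white blob + dark centre
def L(n):
    d=np.load(f'pics/{n}.npz'); return cv2.imread(f'pics/{n}.png'),d['K'],d['P']
rs=[]
for n,(x0,y0,x1,y1) in(('scene0',(382,228,418,262)),('top0',(390,185,420,215))):
    im,K,P=L(n);g=im[y0:y1,x0:x1].min(2);m=(g>190).astype(np.uint8)
    k,l,st,c=cv2.connectedComponentsWithStats(m);b=1+st[1:,4].argmax()
    cs,_=cv2.findContours((l==b).astype(np.uint8),cv2.RETR_EXTERNAL,cv2.CHAIN_APPROX_NONE)
    e=cv2.fitEllipse(max(cs,key=len));u=(e[0][0]+x0,e[0][1]+y0);print(n,st[b],u,e[1:]);rs.append(ray(K,P,*u))
    for r in g: print(' '.join('%3d'%v for v in r[::1])) if n=='top0' else 0
p=tri(rs);print(p)
E
```

```text
11.6 [0.48380401 0.13764791 0.29685745] [-0.75466204 -0.34631766 -1.95229201] 0.016637425797319538 29.98998373746872 [ 4.14433051e-02  2.49407185e-01  1.27283495e+00 -5.59811667e-05
  1.61511826e+00 -3.27628753e-01]
scene0 [  2   5  26  23 291] (397.12268257141113, 244.13344955444336) ((20.596357345581055, 26.08036231994629), 121.08872985839844)
top0 [  7   9  17  16 123] (405.0742378234863, 201.33223342895508) ((14.527748107910156, 16.254018783569336), 72.40935516357422)
113  93  81  86  82  98 100  98 101  97  95  96  99  99 103 100  99 100 102 100 105 105 128 144 144 144 131 121 114 117
113  98 115 116  81  72  74  75  72  76  72  71  76  83  84  80  77  78  80  86 112 100  99 134 144 147 142 136 123 121
106 106 171 143  87  78  71  74  71  73  76  73  76  73  74  75  74  71  73 102 150 118 100 130 145 144 146 140 139 142
104 103 162 129  82  88  77  73  78  76  85  90  88  90  88  86  89  81  79 105 132 115  98 127 140 147 148 146 144 143
104  90  92  93  75  91  76  71  80  83  91 105 108 104 100 100 100  93  81  70  97  96  95 124 144 150 151 152 145 138
 98  83  92  91  75  88
[... 2397 characters left out ...]
132 133 129 132 134 132 133 129 132 132 133 134 132 132 131 129 127 123 118 120 124 126 127 125 115
118 119 119 122 131 136 136 137 138 136 138 137 136 135 140 137 140 136 133 136 136 137 129 127 125 129 123 128 131 119
116 119 120 129 133 132 134 135 134 134 137 136 136 134 138 135 133 133 129 132 138 137 133 127 128 131 129 128 131 123
123 123 133 133 134 133 131 132 131 131 133 131 133 133 137 134 134 137 134 133 137 135 133 127 125 125 130 127 130 120
133 131 133 132 132 132 133 131 132 131 132 133 129 131 130 132 133 133 131 132 131 131 126 120 116 120 124 128 132 127
(array([ 0.53541881, -0.23851905,  0.11495171]), [np.float64(0.0017966599237308912), np.float64(0.0017966599237309584)])
```

Call:
{"op": "arm_command", "data": {"targets": [[[0,0,0],-1,1],[[0,0,0],-1,1],[[0,0,0],-1,1],[[0,0,0],-1,1],[[0,0,0],-1,1],[[0,0,0],-1,1],[[0,0,0],-1,1],[[0,0,0],-1,1],[[0,0,0],-1,1],[[0,0,0],-1,1]]}}

```text
time: 12.6
ee_pos: [0.4829, 0.1376, 0.293]
orientation: [-0.002, 0.198, 0.98, -0.0]
force: [-0.4, 0.2, -2.2]
finger_gap: 0.0168
finger_force: 30.0
```

Call:
{"op": "arm_command", "data": {"targets": [[[0,0,0],-1,1],[[0,0,0],-1,1],[[0,0,0],-1,1],[[0,0,0],-1,1],[[0,0,0],-1,1],[[0,-0.9,0],0,1],[[0,-0.9,0],0,1],[[0,-0.9,0],0,1],[[0,0,0],0,1]]}}

```text
time: 13.5
ee_pos: [0.4828, -0.0015, 0.2929]
orientation: [-0.002, 0.004, 1.0, -0.0]
force: [-0.7, -0.2, -2.2]
finger_gap: 0.0168
finger_force: 30.0
```

```bash
python3 - <<'E'
from h import *
s=bot.state();print(s['time'],s['ee_pos'],Rq(s['orientation']).round(3).tolist(),s['finger_force'],np.round(s['joints'],3))
E
```

```text
13.5 [ 0.48282101 -0.00145678  0.29289179] [[-1.0, 0.007, -0.003], [0.007, 1.0, -0.001], [0.003, -0.001, -1.0]] 29.98929888010025 [-2.480e-01  2.170e-01  1.327e+00 -1.000e-03  1.600e+00 -1.812e+00]
```

Call:
{"op": "arm_command", "data": {"targets": [[[-0.9,0,0],0,1],[[-0.9,0,0],0,1],[[-0.9,0,0],0,1],[[-0.9,0,0],0,1],[[-0.9,0,0],0,1],[[-0.9,0,0],0,1],[[-0.6,0,0],0,1],[[-0.6,0,0],0,1]]}}

```text
time: 14.3
ee_pos: [0.782, 0.0028, 0.2708]
orientation: [0.001, 0.001, 1.0, 0.001]
force: [0.3, 0.8, -3.7]
finger_gap: 0.0168
finger_force: 30.0
```

```bash
python3 - <<'E'
from h import *
s=bot.state();print(s['time'],s['ee_pos'],Rq(s['orientation']).round(3).tolist(),s['finger_force'],np.round(s['joints'],3))
E
```

```text
14.3 [0.78197971 0.00281547 0.27078685] [[-1.0, 0.001, 0.002], [0.001, 1.0, 0.003], [-0.002, 0.003, -1.0]] 29.995079934597015 [-0.148  0.877  0.229  0.003  2.034 -1.716]
```

Call:
{"op": "arm_command", "data": {"targets": [[[0.9,0.19,0],0,1],[[0.9,0.19,0],0,1],[[0.9,0.19,0],0,1],[[0.9,0.19,0],0,1],[[0.9,0.19,0],0,1],[[0.9,0.19,0],0,1],[[0.9,0.19,0],0,1],[[0.9,0.19,0],0,1]]}}

```text
time: 15.1
ee_pos: [0.4333, 0.0766, 0.2747]
orientation: [0.01, 0.001, 1.0, 0.0]
force: [1.0, 0.5, -1.1]
finger_gap: 0.0167
finger_force: 30.0
```

Call:
{"op": "arm_command", "data": {"targets": [[[0,0,0],-1,1],[[0,0,0],-1,1],[[0,0,0],-1,1],[[0,0,0],-1,1],[[0,0,0],-0.4,1],[[0,0,0],0,1]]}}

```text
time: 15.7
ee_pos: [0.4353, 0.0762, 0.2748]
orientation: [0.01, -0.174, 0.985, -0.002]
force: [-0.1, -0.8, -2.3]
finger_gap: 0.0169
finger_force: 30.0
```

```bash
python3 - <<'E'
from h import *
s=bot.state();print(s['time'],s['ee_pos'],Rq(s['orientation']).round(3).tolist(),s['finger_force'],np.round(s['joints'],3))
Rm=Rq(s['orientation']);print(Rm.T@(np.array([.4194,.0806,.0495])-s['ee_pos'])/.05)
cam('scene','s8.png');cam('wrist','w8.png')
# lens direction: base plate edges in top0; ring conic in s8
d=np.load('pics/scene0.npz')
for n,(x0,y0,x1,y1) in(('scene0',(378,222,422,266)),('s8',(378,222,422,266))):
    im=cv2.imread(f'pics/{n}.png')[y0:y1,x0:x1]
    if n=='scene0':
        for r in im.min(2): print(' '.join('%3d'%v for v in r))
E
```

```text
15.7 [0.43527687 0.07620638 0.27484603] [[-0.939, -0.344, 0.019], [-0.344, 0.939, 0.0], [-0.018, -0.007, -1.0]] 29.99515324831009 [-9.700e-02  1.400e-01  1.477e+00  2.000e-03  1.505e+00 -2.019e+00]
[0.3496995  0.22145252 4.49995047]
120 137 154 151 118  78  56  51  52  58  65  67  55  14  10  10  10  10  31  50  56  52  53  59  89 135 153 148 141 151 151 146 133 122 112  85  57  51  56  70  78  83  80  64
169 166 161 141  98  63  51  53  58  67  76  75  50  10  10  10  10  10  27  60  65  61  54  54  76 131 182 197 196 202 187 160 130 118 120  95  62  53  60  70  79  80  75  55
183 171 159 123  80  55  52  55  65  75  80  74  43  10  10  10  10  10  41  70  76  71  60  54  61 109 175 207 211 205 178 139 108 115 132 107  68  53  60  69  76  78  71  44
164 164 156 114  69  54  54  62  71  77  77  69  23  10  10  10  10  10  55  76  81  78  68  57  54  79 131 165 169 154 126  98  92 125 143 121  82  61  57  63  72  74  65  40
148 163 155 113  68  50  55  66  72  75  73  61  10  10  10  10  10  12  64  78  84  81  74  60  53  58  79  99 103  93  82  83 106 141 153 139 109  83  69  62  65
[... 6176 characters left out ...]
 137 129 124 137 158 156 139 140 145 130 111 104 102 104 102 104 102 101 102 103 104 107 113 117 113 135 176 175 156 147 142 133 113  99  99 111 120 126 117 116 136 157 165
140 135 125 121 142 174 172 140 118 115 109 105 103 102 103 103 103 102 103 102 102 102 102 104 106 112 142 179 172 152 145 143 133 111 101 105 112 116 113 108 118 146 163 166
134 132 122 115 129 156 155 128 111 108 107 105 104 103 103 102 103 102 101 102 104 102 103 103 104 115 153 183 169 151 146 153 155 140 121 115 116 115 109 112 130 150 162 166
130 125 117 112 117 124 123 114 109 108 109 106 105 105 104 103 103 102 102 102 102 102 103 104 105 121 162 182 165 148 152 175 193 189 168 134 117 110 113 128 143 154 163 166
```

Call:
{"op": "arm_command", "data": {"targets": [[[0.35,0.22,0],0,1],[[0,0,0.9],0,1],[[0,0,0.9],0,1],[[0,0,0.9],0,1],[[0,0,0.9],0,1],[[0,0,0.6],0,1],[[0,0,0.3],0,1],[[0,0,0],0,1]]}}

```text
time: 16.6
ee_pos: [0.4185, 0.0803, 0.0479]
orientation: [0.007, -0.174, 0.985, -0.001]
force: [0.8, 0.8, -1.8]
finger_gap: 0.0165
finger_force: 30.0
```

Call:
{"op": "arm_command", "data": {"targets": [[[-0.12,0,0],0,1],[[-0.12,0,0],0,1],[[-0.1,0,0],0,1],[[-0.1,0,0],0,1]]}}

```text
time: 17.0
ee_pos: [0.4371, 0.0875, 0.0506]
orientation: [0.005, -0.175, 0.985, -0.002]
force: [-17.2, -7.4, 15.5]
finger_gap: 0.0165
finger_force: 49.0
```

```bash
python3 - <<'E'
from h import *
s=bot.state();print(s['time'],s['ee_pos'],Rq(s['orientation']).round(3).tolist(),s['force'],s['finger_force'])
d=np.load('pics/top0.npz')
for u,v in((392.2,187.3),(410.1,187.4),(392.2,206.8)):print(onz(d['K'],d['P'],u,v,.008))
E
```

```text
17.0 [0.43705915 0.08745286 0.05060997] [[-0.939, -0.344, 0.011], [-0.344, 0.939, -0.002], [-0.01, -0.005, -1.0]] [-17.16811314  -7.36601217  15.4621698 ] 49.01157197076827
[ 0.60664847 -0.20849655  0.008     ]
[ 0.60609267 -0.27750616  0.008     ]
[ 0.53061181 -0.20701635  0.008     ]
```

Call:
{"op": "arm_command", "data": {"targets": [[[-0.1,0,0],0,1],[[-0.1,0,0],0,1]]}}

```text
time: 17.2
ee_pos: [0.4464, 0.0908, 0.0515]
orientation: [0.005, -0.175, 0.985, -0.002]
force: [-19.8, -8.0, 30.1]
finger_gap: 0.0167
finger_force: 52.7
```

```bash
python3 - <<'E'
from h import *
s=bot.state();print(s['time'],s['ee_pos'],Rq(s['orientation']).round(3).tolist(),s['force'],s['finger_force'],s['finger_gap'])
i,K,P=cam('scene','s9.png')
a=np.array(s['ee_pos']);print(proj(K,P,a+[0,0,-.0325]),proj(K,P,a+[0,0,.012]))
cv2.imwrite('pics/s9c.png',cv2.resize(i[150:290,210:350],(800,600)[:1]*0 or (600,600),interpolation=2))
E
```

```text
17.2 [0.44637448 0.0908464  0.05152905] [[-0.939, -0.344, 0.011], [-0.344, 0.939, -0.002], [-0.01, -0.006, -1.0]] [-19.7714356   -8.00692322  30.06507373] 52.74645544588566 0.016695275833342866
[290.7676452  233.00211639] [290.13614294 223.10178127]
```

View pics/s9c.png

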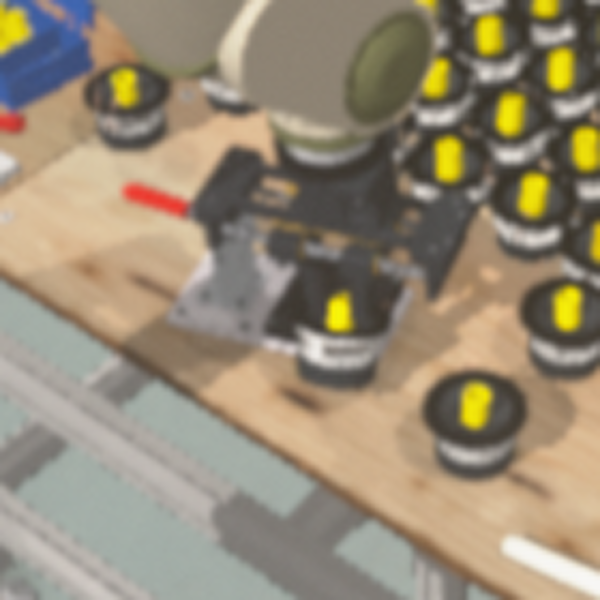

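Call:
{"op": "arm_command", "data": {"targets": [[[-0.05,0,-0.03],0,1],[[-0.06,0,-0.03],0,1],[[0,0,0],0,1]]}}

```text
time: 17.55
ee_pos: [0.4533, 0.0932, 0.0537]
orientation: [0.007, -0.174, 0.985, -0.001]
force: [-8.7, -2.3, 2.4]
finger_gap: 0.0162
finger_force: 41.2
```

Call:
{"op": "arm_command", "data": {"targets": [[[0,0,-0.4],0,1],[[0,0,-0.9],0,1],[[0,0,-0.9],0,1],[[0,0,-0.9],0,1],[[0,0,-0.9],0,1],[[0,0,-0.5],0,1],[[0,0,0],0,1]]}}

```text
time: 18.25
ee_pos: [0.4519, 0.0933, 0.2823]
orientation: [0.014, -0.174, 0.985, -0.003]
force: [0.2, 0.2, -2.8]
finger_gap: 0.0164
finger_force: 31.2
```

```bash
python3 - <<'E'
from h import *
s=bot.state();print(s['time'],s['ee_pos'],Rq(s['orientation']).round(3).tolist(),s['force'],s['finger_force'],s['finger_gap'],np.round(s['joints'],2))
i,K,P=cam('scene','s10.png');cam('wrist','w10.png')
a=np.array(s['ee_pos']);print(proj(K,P,a+[0,0,-.0325]),proj(K,P,a+[0,0,.022]))
E
python3 asc.py pics/s10.png 235 120 320 215 1
```

```text
18.25 [0.4518695  0.09330642 0.2823386 ] [[-0.939, -0.343, 0.028], [-0.343, 0.939, -0.0], [-0.026, -0.01, -1.0]] [ 0.18495936  0.18143417 -2.82638484] 31.232711309421575 0.016375924171416763 [-0.05  0.17  1.42  0.    1.52 -1.98]
[287.79714048 175.0628794 ] [286.82756256 159.50823796]
120 ....................--#----##-........##########################.....................
121 ...................--#########-.......###################-######.....................
122 ..................-##--#########---.--##########################.....................
123 .................-##########--.----#############################-................YY..
124 ................--#########-.........-###########################...............YYYYY
125 ...............---#-#######............-###############--########...............YYYYY
126 ...............---########-.............##############---########............-#.YYYYY
127 ..............-----#######--............###############--########-.........-----.....
128 .............------#######---...........##########################----...------------
129 .
[... 7034 characters left out ...]
.........o---------...................................................
208 .......................oo---------o..................................................
209 ......................ooo---------ooooo..............................................
210 ......................ooo---------ooooooo.o..........................................
211 .....................oooo----------ooooo--oo-----....................................
212 .....................ooooo---------ooooooooo----.-...................................
213 ....................ooooo-----------oooooooo--.....-...---...........................
214 ...................oooooo------------oooooo---.--.....--------.......................
```

```bash
python3 - <<'E'
from h import *
d=np.load('pics/s10.npz');K,P=d['K'],d['P'];s=bot.state()
a=np.array([.4519,.0933,.2823]);G=a+[0,0,.0233]
t=np.linspace(0,2*np.pi,72)
for ph in(0,20,25,30,35,40):
    f=np.radians(ph);h=np.array([-.938,-.347,0]);az=np.array([0,0,1.])
    dn=np.sin(f)*h-np.cos(f)*az; r=np.cos(f)*h+np.sin(f)*az; q=np.cross(dn,r)
    o=[]
    for dist,rad in((.0558,.030),(.0378,.030),(.0378,.034),(.0118,.034),(.0068,.038)):
        c=G+dn*dist; pts=np.array([proj(K,P,c+rad*(np.cos(x)*r+np.sin(x)*q)) for x in t]); o.append((pts.min(0).round(1).tolist(),pts.max(0).round(1).tolist()))
    print(ph,'bottom',o[0],'bask',o[2],o[3],'fl',o[4],'ctr',proj(K,P,G+dn*.0558).round(1),'gtop',proj(K,P,G-dn*.0042).round(1))
im=cv2.imread('pics/s10.png')
for r in im[160:188,268:304].max(2): print(' '.join('%3d'%v for v in r))
E
```

```text
0 bottom ([277.3, 168.7], [298.3, 181.7]) bask ([275.4, 162.8], [299.5, 177.5]) ([274.8, 155.4], [299.2, 170.0]) fl ([273.2, 153.2], [300.6, 169.5]) ctr [287.8 175.1] gtop [286.7 157.9]
20 bottom ([274.6, 174.5], [295.9, 181.9]) bask ([273.6, 168.1], [297.9, 176.2]) ([274.2, 159.4], [298.7, 167.2]) fl ([272.9, 157.3], [300.3, 165.9]) ctr [285.3 178.1] gtop [286.9 157.7]
25 bottom ([273.9, 175.5], [295.3, 181.6]) bask ([273.1, 169.1], [297.4, 175.7]) ([274.1, 160.2], [298.5, 166.5]) fl ([272.8, 158.1], [300.2, 165.1]) ctr [284.6 178.5] gtop [287.  157.6]
30 bottom ([273.3, 176.4], [294.6, 181.3]) bask ([272.7, 169.9], [297.0, 175.3]) ([274.0, 160.8], [298.4, 165.9]) fl ([272.8, 158.8], [300.0, 164.4]) ctr [284.  178.8] gtop [287.  157.6]
35 bottom ([272.7, 176.8], [294.0, 181.1]) bask ([272.4, 170.2], [296.6, 175.0]) ([273.9, 161.0], [298.2, 165.7]) fl ([272.8, 159.0], [299.9, 164.2]) ctr [283.4 179. ] gtop [287.1 157.6]
40 bottom ([272.2, 176.7], [293.4, 181.1]) bask ([272.0, 170.1], [296.2, 175.1]) ([273.9, 160.8], [298.0, 165.9]) fl ([272.8, 158.7], [299.8, 164.4]) ctr [282.8 178.9
[... 3352 characters left out ...]
 226 220 198 175 142 119 113 114 118 117 116 114 128 164 187 185 166 140 111  87  78  80  89  99  97  92  86  83  99 115 111
227 227 227 227 227 228 226 223 217 199 185 181 180 184 183 182 179 187 209 219 217 205 180 148 119 101  91  86  85  83  90 107 124 150 158 140
229 228 228 227 227 228 228 229 227 225 222 221 221 222 223 223 222 221 222 225 225 218 197 180 167 160 149 137 130 126 135 158 178 195 190 155
229 229 228 228 227 227 227 229 229 229 228 227 227 228 228 228 228 227 227 226 224 207 182 184 193 209 209 196 186 178 190 208 219 219 197 151
228 228 229 228 227 226 227 227 228 228 229 229 229 227 228 227 228 228 228 228 221 182 146 159 184 220 230 227 222 215 217 221 223 212 172 122
```

Call:
{"op": "arm_command", "data": {"targets": [[[0,0,0],1,1],[[0,0,0],1,1],[[0,0,0],1,1],[[0,0,0],1,1],[[0,0,0],1,1],[[0,0,0],1,1],[[0,0,0],1,1],[[0,0,0],1,1],[[0,0,0],1,1],[[0,0,0],1,1]]}}

```text
time: 19.35
ee_pos: [0.4499, 0.0931, 0.2761]
orientation: [0.007, 0.225, 0.974, 0.002]
force: [-0.2, 0.5, -1.8]
finger_gap: 0.0164
finger_force: 31.3
```

Call:
{"op": "arm_command", "data": {"targets": [[[0,0,0],1,1],[[0,0,0],1,1],[[0,0,0],1,1],[[0,0,0],1,1],[[0,0,0],1,1],[[0,0,0],1,1],[[0,0,0],1,1],[[0,0,0],1,1],[[0,0,0],1,1],[[0,0,0],1,1]]}}

```text
time: 20.35
ee_pos: [0.4499, 0.0931, 0.2761]
orientation: [0.006, 0.586, 0.81, 0.004]
force: [1.1, -1.1, -0.6]
finger_gap: 0.0165
finger_force: 31.2
```

Call:
{"op": "arm_command", "data": {"targets": [[[0,0,0],1,1],[[0,0,0],1,1],[[0,0,0],1,1],[[0,0,0],1,1],[[0,0,0],1,1],[[0,0,0],1,1],[[0,0,0],1,1],[[0,0,0],1,1],[[0,0,0],1,1],[[0,0,0],1,1]]}}

```text
time: 21.35
ee_pos: [0.4499, 0.0931, 0.2761]
orientation: [0.004, 0.856, 0.518, 0.006]
force: [-0.4, 0.6, -1.9]
finger_gap: 0.0166
finger_force: 31.2
```

Call:
{"op": "arm_command", "data": {"targets": [[[0,0,0],1,1],[[0,0,0],1,1],[[0,0,0],1,1],[[0,0,0],1,1],[[0,0,0],1,1],[[0,0,0],1,1],[[0,0,0],1,1],[[0,0,0],1,1],[[0,0,0],1,1],[[0,0,0],1,1]]}}

```text
time: 22.35
ee_pos: [0.4499, 0.0931, 0.2761]
orientation: [0.001, 0.99, 0.144, 0.007]
force: [-0.3, -0.5, -2.6]
finger_gap: 0.0163
finger_force: 31.2
```

Call:
{"op": "arm_command", "data": {"targets": [[[0,0,0],1,1],[[0,0,0],1,1],[[0,0,0],1,1],[[0,0,0],0.7,1],[[0,0,0],0,1]]}}

```text
time: 22.85
ee_pos: [0.4499, 0.0931, 0.2763]
orientation: [-0.0, 1.0, -0.002, 0.007]
force: [-0.3, -0.5, -3.0]
finger_gap: 0.0164
finger_force: 31.2
```

```bash
python3 - <<'E'
from h import *
s=bot.state();print(s['time'],s['ee_pos'],Rq(s['orientation']).round(3).tolist(),s['force'],s['finger_force'],s['finger_gap'],np.round(s['joints'],2))
E
```

```text
22.85 [0.44993789 0.09313094 0.27629701] [[1.0, -0.005, 0.015], [-0.005, -1.0, 0.0], [0.015, -0.0, -1.0]] [-0.3103131  -0.5407243  -3.02877991] 31.2267883894674 0.016385605678644093 [-0.06  0.17  1.43  0.    1.52  1.52]
```

Call:
{"op": "arm_command", "data": {"targets": [[[0,0.4,0],0,1],[[0,0.8,0],0,1],[[0,0.9,0],0,1],[[0.1,0.9,0],0,1],[[0,0.9,0],0,1],[[0,0.9,0],0,1],[[0,0.9,0],0,1],[[0,0.6,0],0,1],[[0,0.35,0],0,1],[[0,0,0],0,1]]}}

```text
time: 23.85
ee_pos: [0.4538, -0.2408, 0.2768]
orientation: [-0.001, 1.0, -0.003, 0.008]
force: [-0.5, -0.2, -2.5]
finger_gap: 0.0166
finger_force: 31.2
```

```bash
python3 - <<'E'
from h import *
s=bot.state();print(s['time'],s['ee_pos'],Rq(s['orientation']).round(3).tolist(),s['finger_force'])
cam('wrist','w11.png');cam('scene','s11.png');cam('top','t11.png')
d=np.load('pics/w11.npz');print('lens pred',proj(d['K'],d['P'],[.5355,-.2395,.115]),'drv',proj(d['K'],d['P'],[.4825,-.2395,.25]))
d=np.load('pics/s11.npz');print('lens pred',proj(d['K'],d['P'],[.5355,-.2395,.115]),'drv bottom',proj(d['K'],d['P'],[.4825,-.2395,.25]))
E
python3 asc.py pics/w11.png 200 120 430 330 3; python3 asc.py pics/s11.png 350 150 440 275 1
```

```text
23.85 [ 0.45380188 -0.24075707  0.27678369] [[1.0, -0.005, 0.016], [-0.005, -1.0, 0.001], [0.016, -0.001, -1.0]] 31.225379228926613
lens pred [311.12397785  98.3064055 ] drv [309.96176047 181.80969931]
lens pred [398.08343253 244.1942424 ] drv bottom [393.89669565 219.98740404]
120 .................................ooooooooooo...............---..............-
123 ...................................ooooooo.................#--..............-
126 ............................................................---..............
129 .............................................................---.............
132 .............................................................----...........#
135 ..............................................................-----.......--#
138 ................................................................-------------
141 ..................................................................--------..-
144 ............................................................................-
147 ............................................................................-
1
[... 16093 characters left out ...]
ooooooooo-.........................
268 ...................................-------------------ooooooooo-..........................
269 .....................................----------------ooooooooo-...........................
270 ......................................---------------oooooooo-............................
271 ........................................-------------ooooooo--............................
272 ..........................................------------ooooo--.............................
273 ...........................................----------o--oo--..............................
274 .............................................-------ooo----...............................
```

```bash
cat > circ.py <<'E'
from h import *
def circle(pts,K,P,r):
    """pose of a circle of radius r from its edge pixels: two (centre, normal) candidates, world"""
    q=(np.linalg.inv(K)@np.c_[pts,np.ones(len(pts))].T).T[:,:2]
    (cx,cy),(A,B),an=cv2.fitEllipseDirect((q*1e3).astype(np.float32)); cx,cy,A,B=np.array([cx,cy,A,B])/1e3
    c,s=np.cos(np.radians(an)),np.sin(np.radians(an)); M=np.array([[c,s],[-s,c]]); E=M.T@np.diag([4/A**2,4/B**2])@M
    d=-E@[cx,cy]; Q=np.block([[E,d[:,None]],[d[None],np.array([[np.array([cx,cy])@E@[cx,cy]-1]])]])
    w,V=np.linalg.eigh(Q)                     # w0<0<w1<=w2
    n3,v3=w[0],V[:,0]; l2,v2=w[1],V[:,1]; l1,v1=w[2],V[:,2]
    g,h=np.sqrt((l1-l2)/(l1-n3)),np.sqrt((l2-n3)/(l1-n3)); out=[]
    F=P[:3,:3]@np.diag([1,-1,-1])
    for s1 in(1,-1):
      for s2 in (1,-1):
        n=s1*g*v1+s2*h*v3
        k=r/np.sqrt(-l1*n3)*1.0
        C=k*(s1*n3*g*v1+s2*l1*h*v3)
        if C[2]<0: C=-C
        N=F@n; N=N if N[2]>0 else -N
        out.append((P[:3,3]+F@C,N,np.degrees(np.arccos(N[2])),np.degrees(np.arctan2(N[1],N[0]))))
    return out,((cx,cy),A,B,an)
E
python3 - <<'E'
from circ import *
im=cv2.imread('pics/w11.png');d=np.load('pics/w11.npz');K,P=d['K'],d['P']
m=(im[60:140,270:355].min(2)>200).astype(np.uint8)
k,l,st,c=cv2.connectedComponentsWithStats(m);b=1+st[1:,4].argmax();print(st[b]+[270,60,0,0,0])
cs,_=cv2.findContours((l==b).astype(np.uint8),cv2.RETR_EXTERNAL,cv2.CHAIN_APPROX_NONE)
p=max(cs,key=len)[:,0]+[270,60]
e=cv2.fitEllipse(p.astype(np.float32));print(e)
for x in circle(p,K,P,.031)[0]:print('ring',[np.round(v,4) for v in x])
g=im.max(2);pts=[]
for u in range(240,390):
    v=240
    if g[v,u]>70: continue
    while g[v,u]<=85: v-=1
    pts.append((u,v+.5))
pts=np.array(pts,float)
for v in range(240,266,2):
    r=np.nonzero(g[v,225:400]<70)[0]; pts=np.r_[pts,[(225+r.min(),v),(225+r.max(),v)]]
print(pts[::8].tolist())
o,e=circle(pts,K,P,.038)
for x in o:print('flange',[np.round(v,4) for v in x])
E
```

```text
[ 283   69   64   56 1657]
((314.2655029296875, 96.03509521484375), (54.56396484375, 61.9866828918457), 78.58527374267578)
ring [array([ 0.5358, -0.2428,  0.1103]), array([-0.5612, -0.073 ,  0.8244]), np.float64(34.4695), np.float64(-172.59)]
ring [array([ 0.5384, -0.2424,  0.1104]), array([0.5171, 0.0746, 0.8527]), np.float64(31.4981), np.float64(8.2108)]
ring [array([ 0.5384, -0.2424,  0.1104]), array([0.5171, 0.0746, 0.8527]), np.float64(31.4981), np.float64(8.2108)]
ring [array([ 0.5358, -0.2428,  0.1103]), array([-0.5612, -0.073 ,  0.8244]), np.float64(34.4695), np.float64(-172.59)]
[[242.0, 221.5], [250.0, 217.5], [258.0, 209.5], [266.0, 203.5], [274.0, 198.5], [282.0, 195.5], [290.0, 193.5], [333.0, 193.5], [341.0, 195.5], [349.0, 197.5], [357.0, 201.5], [365.0, 206.5], [373.0, 212.5], [381.0, 223.5], [385.0, 242.0], [383.0, 250.0], [379.0, 258.0]]
flange [array([ 0.4564, -0.2414,  0.289 ]), array([-0.4085,  0.    ,  0.9128]), np.float64(24.1079), np.float64(179.9991)]
flange [array([ 0.4642, -0.2415,  0.2856]), array([ 0.9487, -0.0063,  0.3163]), np.float64(71.563), np.float64(-0.3829)]
flange [array([ 0.4642, -0.2415,  0.2856]), array([ 0.9487, -0.0063,  0.3163]), np.float64(71.563), np.float64(-0.3829)]
flange [array([ 0.4564, -0.2414,  0.289 ]), array([-0.4085,  0.    ,  0.9128]), np.float64(24.1079), np.float64(179.9991)]
```

```bash
python3 - <<'E'
from circ import *
from scipy.optimize import least_squares
im=cv2.imread('pics/w11.png');d=np.load('pics/w11.npz');K,P=d['K'],d['P']
for u in(308,315,322): print(u,[(v,int(im[v,u].max())) for v in range(148,232,1) if abs(int(im[v,u].max())-int(im[v-1,u].max()))>18])
print('gauge end',[(v,im[v,314].tolist()) for v in range(274,290,2)])
s=bot.state();t=s['ee_pos']
rows=dict(B=(156,0,.030),F=(191.5,.044,.038),Y=(224,.049,.009))
for nm in('all','BFg','noF'):
    def res(p):
        ph,ox,oz=p;a=np.array([-np.sin(ph),0,np.cos(ph)]);r=np.array([np.cos(ph),0,np.sin(ph)]);O=np.array([ox,t[1],oz])
        e=[proj(K,P,O+h*a+q*r)[1]-v for k,(v,h,q) in rows.items() if not(nm=='BFg' and k=='Y') and not (nm=='noF' and k=='F')]
        g=O+a*.0555; x=(t[0]-.0003-(g[0]))*1000
        return e+[x*.7]
    f=least_squares(res,[.5,.48,.24]);ph,ox,oz=f.x;print(nm,np.degrees(ph),ox,oz,f.fun.round(2),'slip',(t[2]+.0233-(oz+.0555*np.cos(ph))))
# ring outlines
g=im.min(2)
for v in range(62,132,3): print(v,' '.join('%3d'%x for x in g[v,276:352:3]))
E
```

```text
308 [(153, 149), (154, 80), (175, 96), (176, 126), (178, 176), (180, 150), (188, 84), (190, 129), (191, 106), (192, 50), (223, 69), (224, 121), (225, 152)]
315 [(153, 146), (154, 66), (175, 109), (176, 133), (178, 181), (180, 134), (187, 112), (188, 78), (189, 105), (190, 129), (191, 105), (192, 50), (223, 109), (224, 152)]
322 [(153, 161), (154, 101), (155, 67), (175, 101), (176, 130), (191, 109), (192, 56), (224, 83), (225, 128)]
gauge end [(274, [38, 133, 141]), (276, [43, 152, 162]), (278, [56, 214, 224]), (280, [43, 141, 152]), (282, [30, 34, 33]), (284, [30, 33, 34]), (286, [30, 34, 33]), (288, [100, 103, 94])]
all 27.504866058516726 0.47019587800092655 0.21237167799190793 [-2.42 -3.8   3.65  6.43] slip 0.039483983486009344
BFg 21.1488330587918 0.47377392094979287 0.2583779563152717 [ 0.  0. -0.] slip -0.00905724386869472
noF 13.897676109657404 0.4670804455188675 0.2259560848314189 [-0. -0.  0.] slip 0.021251195787724553
62 132 132  90 147 170  93 101 110 110 110 111 112 111 111 112 110 113 113 113 110  83 135 166  93 113 127
65  64  55  55 143 171  96  99 106 105 129 140 141 1
[... 1719 characters left out ...]
  72  72  68 204 236 235 235 234 140 135 132 127 127
116 128 127 129 130 127 134 235 235 235 236 235 216 200 204 235 236 235 235 235 234 163 146 145 145 135 133
119 127 127 128 128 127 133 140 225 236 236 236 235 235 235 235 235 235 235 230 128 132 141 141 140 138 128
122 126 126 128 127 133 141 142 142 149 222 235 235 235 235 235 234 220 163 146 145 147 146 146 145 143 139
125 130 131 140 138 141 139 138 139 139 138 139 140 148 146 137 138 138 139 140 138 138 137 132 129 119 113
128 130 130 132 132 131 133 131 131 133 135 134 134 133 134 132 137 137 139 140 141 142 145 145 144 138 138
131 132 133 136 137 138 142 142 143 143 142 142 142 143 142 142 143 144 145 147 148 146 149 149 152 151 149
```

```bash
python3 - <<'E'
from circ import *
from scipy.optimize import least_squares
im=cv2.imread('pics/w11.png');d=np.load('pics/w11.npz');K,P=d['K'],d['P']
s=bot.state();t=s['ee_pos'];g=im.max(2)
print('flange w',[(v,(lambda r:(225+r.min(),225+r.max()))(np.nonzero(g[v,225:400]<70)[0])) for v in(228,234,240,246,252)],'bask w',[(v,[int(x) for x in g[v,262:284:2]],[int(x) for x in g[v,344:364:2]]) for v in(166,172,178)])
rows=dict(B=(153.6,0,.030),M=(175.3,.018,.034),F=(191.5,.044,.038),Y=(223.8,.049,.009))
for use,wg in(('BMF',.3),('BMF',.7),('BMFY',.3),('BMY',.7),('BMF',0)):
    def res(p):
        ph,ox,oz=p;a=np.array([-np.sin(ph),0,np.cos(ph)]);r=np.array([np.cos(ph),0,np.sin(ph)]);O=np.array([ox,t[1],oz])
        e=[proj(K,P,O+rows[k][1]*a+rows[k][2]*r)[1]-rows[k][0] for k in use]
        return e+[(t[0]-.0003-(O+a*.0555)[0])*1000*wg]
    f=least_squares(res,[.5,.48,.24]);ph,ox,oz=f.x;a=np.array([-np.sin(ph),0,np.cos(ph)]);O=np.array([ox,t[1],oz])
    fl=O+.0465*a; dep=-(P[:3,:3].T@(fl-P[:3,3]))[2]
    print(use,wg,np.degrees(ph).round(1),O.round(4),f.fun.round(2),'slip',round(t[2]+.0233-(oz+.0555*np.cos(ph)),4),'flange px',K[0,0]*.076/dep)
E
```

```text
flange w [(228, (np.int64(244), np.int64(383))), (234, (np.int64(243), np.int64(384))), (240, (np.int64(242), np.int64(385))), (246, (np.int64(243), np.int64(384))), (252, (np.int64(244), np.int64(383)))] bask w [(166, [187, 187, 188, 188, 186, 177, 183, 191, 104, 65, 65], [61, 60, 62, 159, 182, 180, 181, 179, 182, 181]), (172, [189, 188, 186, 191, 193, 169, 63, 63, 63, 62, 63], [59, 58, 60, 59, 59, 58, 201, 202, 200, 196]), (178, [191, 196, 194, 191, 62, 62, 62, 61, 60, 61, 63], [60, 60, 58, 58, 58, 57, 58, 98, 192, 170])]
BMF 0.3 24.4 [ 0.4709 -0.2382  0.2391] [ 3.75 -6.1   2.09  1.74] slip 0.0114 flange px 135.36630552685943
BMF 0.7 21.4 [ 0.4727 -0.2382  0.2569] [ 3.99 -6.37  2.09  0.91] slip -0.0075 flange px 151.8834038190024
BMFY 0.3 33.3 [ 0.4665 -0.2382  0.1881] [ 2.64 -6.19  1.3   1.2   5.3 ] slip 0.0666 flange px 102.97777623063058
BMY 0.7 19.1 [ 0.4646 -0.2382  0.2125] [ 4.65 -9.3   2.63  5.12] slip 0.0361 flange px 118.75048264683956
BMF 0 162.0 [ 0.5447 -0.2382  0.3493] [-0.  0.  0. -0.] slip 0.0046 flange px 182.06524805904027
```

```bash
python3 - <<'E'
from circ import *
from scipy.optimize import least_squares
d=np.load('pics/w11.npz');K,P=d['K'],d['P'];tx,ty,tz=.4538,-.2408,.2768
rows=dict(B=(153.6,0,.030),M=(175.3,.018,.030),F=(191.5,.044,.038),G=(191.5,.049,.038),Y=(223.8,.049,.009))
for use,wg,ww in(('BF',.7,.3),('BMF',.7,.3),('BG',.7,.3),('BMFY',.5,.3),('BF',0,.5),('BMG',.5,.3)):
    def res(p):
        ph,ox,oz=p;a=np.array([-np.sin(ph),0,np.cos(ph)]);r=np.array([np.cos(ph),0,np.sin(ph)]);O=np.array([ox,ty,oz])
        e=[proj(K,P,O+rows[k][1]*a+rows[k][2]*r)[1]-rows[k][0] for k in use]
        fl=O+.047*a; w=proj(K,P,fl+[0,-.038,0])[0]-proj(K,P,fl+[0,.038,0])[0]
        return e+[(tx-.0003-(O+a*.0555)[0])*1000*wg,(abs(w)-143.5)*ww]
    f=least_squares(res,[.5,.48,.24]);ph,ox,oz=f.x
    print(use,wg,np.degrees(ph).round(1),f.x[1:].round(4),f.fun.round(2),'slip',round(tz+.0233-(oz+.0555*np.cos(ph)),4))
E
```

```text
BF 0.7 24.1 [0.4748 0.2502] [-0.12 -0.21  1.    0.6 ] slip -0.0007
BMF 0.7 23.3 [0.4738 0.2511] [ 1.33 -2.2   0.48  1.15  0.87] slip -0.0019
BG 0.7 20.9 [0.4733 0.2465] [ 0.    0.   -0.01 -0.  ] slip 0.0018
BMFY 0.5 27.0 [0.4707 0.2185] [ 0.29 -4.68 -2.9   6.25  3.98 -6.73] slip 0.0321
BF 0 24.5 [0.4745 0.2481] [-0.  0.  0. -0.] slip 0.0015
BMG 0.5 19.6 [0.4717 0.2476] [ 2.39 -3.45  0.98  0.21  0.31] slip 0.0003
```

Call:
{"op": "arm_command", "data": {"targets": [[[0.07,-0.4,0],0,1],[[0.13,-0.8,0],0,1],[[0.15,-0.9,0],0,1],[[0.15,-0.9,0],0,1],[[0.15,-0.9,0],0,1],[[0.15,-0.9,0],0,1],[[0.13,-0.9,0],0,1],[[0.11,-0.64,0],0,1]]}}

```text
time: 24.8
ee_pos: [0.5064, 0.0814, 0.2793]
orientation: [-0.0, 1.0, -0.0, 0.009]
force: [0.7, -0.5, -1.3]
finger_gap: 0.0163
finger_force: 31.3
```

Call:
{"op": "arm_command", "data": {"targets": [[[0,0,0],1,1],[[0,0,0],1,1],[[0,0,0],1,1],[[0,0,0],1,1],[[0,0,0],1,1],[[0,0,0],1,1],[[0,0,0],1,1],[[0,0,0],1,1],[[0,0,0],1,1],[[0,0,0],1,1]]}}

```text
time: 25.8
ee_pos: [0.5065, 0.0787, 0.2791]
orientation: [-0.004, 0.92, -0.392, 0.008]
force: [-0.8, 0.2, -2.3]
finger_gap: 0.0165
finger_force: 31.2
```

Call:
{"op": "arm_command", "data": {"targets": [[[0,0,0.5],1,1],[[0,0,0.8],1,1],[[0,0,0.9],1,1],[[0,0,0.8],1,1],[[0,0,0.5],1,1],[[0,0,0],0.2,1]]}}

```text
time: 26.4
ee_pos: [0.5082, 0.0787, 0.1015]
orientation: [-0.004, 0.82, -0.573, 0.004]
force: [0.2, 0.1, -1.8]
finger_gap: 0.0165
finger_force: 31.2
```

```bash
python3 - <<'E'
from h import *
s=bot.state();t=np.array(s['ee_pos']);Rm=Rq(s['orientation']);print(s['time'],t,Rm.round(3).tolist(),s['force'],s['finger_force'])
print(Rm.T@(np.array([.506,.078,.0567])-t)/.05)
E
```

```text
26.4 [0.50817086 0.07867524 0.10149043] [[0.344, -0.939, 0.011], [-0.939, -0.344, 0.001], [0.003, -0.011, -1.0]] [ 0.24675682  0.09283053 -1.84124386] 31.24850016727578
[-0.00511734  0.05529486  0.89524113]
```

Call:
{"op": "arm_command", "data": {"targets": [[[0,0,0.5],0,1],[[0,0,0.4],0,1],[[-0.08,0,0],0,1],[[-0.08,0,0],0,1]]}}

```text
time: 26.8
ee_pos: [0.5089, 0.0856, 0.0605]
orientation: [-0.006, 0.82, -0.572, 0.008]
force: [0.4, -0.5, -1.7]
finger_gap: 0.0164
finger_force: 31.2
```

Call:
{"op": "arm_command", "data": {"targets": [[[-0.08,0,0],0,1]]}}

```text
time: 26.9
ee_pos: [0.5077, 0.0893, 0.0607]
orientation: [-0.006, 0.82, -0.572, 0.008]
force: [0.3, -0.5, -2.8]
finger_gap: 0.0167
finger_force: 31.2
```

Call:
{"op": "arm_command", "data": {"targets": [[[-0.08,0,0],0,1]]}}

```text
time: 27.0
ee_pos: [0.5062, 0.0929, 0.0602]
orientation: [-0.006, 0.82, -0.573, 0.008]
force: [0.2, -0.5, -1.1]
finger_gap: 0.0165
finger_force: 31.9
```

Call:
{"op": "arm_command", "data": {"targets": [[[-0.08,0,0],0,1]]}}

```text
time: 27.1
ee_pos: [0.5051, 0.0962, 0.0601]
orientation: [-0.006, 0.82, -0.573, 0.009]
force: [1.1, -4.0, 5.3]
finger_gap: 0.0165
finger_force: 36.0
```

Call:
{"op": "arm_command", "data": {"targets": [[[-0.08,0,0.04],0,1],[[-0.07,0,0.04],0,1],[[0,0,0],0,1]]}}

```text
time: 27.4
ee_pos: [0.504, 0.1023, 0.0567]
orientation: [-0.006, 0.82, -0.573, 0.011]
force: [2.8, -7.4, 5.9]
finger_gap: 0.0164
finger_force: 42.9
```

```bash
python3 - <<'E'
from h import *
s=bot.state();t=np.array(s['ee_pos']);Rm=Rq(s['orientation']);print(s['time'],t,Rm.round(3).tolist(),s['force'],s['finger_force'])
jy=np.array([-.347,.938]);X=-.042-(t[:2]-[.4845,.1362])@jy;D=t[2]+.0233-.022
from scipy.optimize import brentq
print(X,D,np.degrees(brentq(lambda f:(.03-D*np.sin(f))/np.cos(f)-X,0,1.2)))
E
```

```text
27.4 [0.50399677 0.10233061 0.05666667] [[0.344, -0.939, 0.024], [-0.939, -0.344, -0.003], [0.011, -0.022, -1.0]] [ 2.76467082 -7.35683593  5.89081697] 42.892576195299625
-0.003465133678201303 0.05796667195132659 34.52652680824459
```

Call:
{"op": "arm_command", "data": {"targets": [[[-0.06,0,0.02],0,1],[[0,0,0],0,1]]}}

```text
time: 27.6
ee_pos: [0.5032, 0.1052, 0.056]
orientation: [-0.006, 0.82, -0.573, 0.011]
force: [0.9, -6.0, 12.0]
finger_gap: 0.0163
finger_force: 42.7
```

Call:
{"op": "arm_command", "data": {"targets": [[[0.05,0,0],0,1]]}}

```text
time: 27.7
ee_pos: [0.5039, 0.1031, 0.056]
orientation: [-0.006, 0.82, -0.573, 0.01]
force: [1.3, -4.0, 10.6]
finger_gap: 0.0167
finger_force: 39.5
```

Call:
{"op": "arm_command", "data": {"targets": [[[0.05,0,0],0,1]]}}

```text
time: 27.8
ee_pos: [0.5045, 0.1008, 0.0557]
orientation: [-0.006, 0.82, -0.573, 0.01]
force: [1.8, -2.9, 4.5]
finger_gap: 0.0163
finger_force: 36.8
```

Call:
{"op": "arm_command", "data": {"targets": [[[0.15,0,0],0,1],[[0,0,-0.6],0,1],[[0,0,-0.9],-0.2,1],[[0,0,-0.9],-1,1],[[0,0,-0.9],-1,1],[[0,0,-0.9],-1,1],[[0,0,-0.3],-1,1],[[0,0,0],-1,1],[[0,0,0],-1,1],[[0,0,0],-1,1]]}}

```text
time: 28.8
ee_pos: [0.5006, 0.0943, 0.2785]
orientation: [-0.003, 0.949, -0.315, 0.008]
force: [0.8, 0.3, -1.7]
finger_gap: 0.0165
finger_force: 31.5
```

Call:
{"op": "arm_command", "data": {"targets": [[[0,0,0],-1,1],[[0,0,0],-1,1],[[0,0,0],-1,1],[[0,0,0],-1,1],[[0,0,0],-1,1],[[0,0,0],-1,1],[[0,0,0],-1,1],[[0,0,0],-1,1],[[0,0,0],0,1]]}}

```text
time: 29.7
ee_pos: [0.5007, 0.0943, 0.2784]
orientation: [-0.0, 1.0, -0.002, 0.008]
force: [0.4, -0.7, -2.0]
finger_gap: 0.0162
finger_force: 31.5
```

```bash
python3 - <<'E'
from h import *
s=bot.state();t=np.array(s['ee_pos']);Rm=Rq(s['orientation']);print(s['time'],t,Rm.round(3).tolist(),s['force'],s['finger_force'])
print(Rm.T@(np.array([.4538,-.2408,.277])-t)/.05)
E
```

```text
29.7 [0.5007211  0.09426295 0.2784139 ] [[1.0, -0.003, 0.016], [-0.003, -1.0, 0.0], [0.016, -0.0, -1.0]] [ 0.39782411 -0.69735841 -1.9935455 ] 31.53907248914038
[-0.9159982   6.70441182  0.01083925]
```

Call:
{"op": "arm_command", "data": {"targets": [[[-0.06,0.4,0],0,1],[[-0.1,0.8,0],0,1],[[-0.13,0.9,0],0,1],[[-0.13,0.9,0],0,1],[[-0.13,0.9,0],0,1],[[-0.13,0.9,0],0,1],[[-0.13,0.9,0],0,1],[[-0.1,0.7,0],0,1],[[0,0.3,0],0,1],[[0,0,0],0,1]]}}

```text
time: 30.7
ee_pos: [0.454, -0.2418, 0.2774]
orientation: [-0.0, 1.0, -0.004, 0.008]
force: [0.8, 0.2, -2.4]
finger_gap: 0.0165
finger_force: 31.5
```

```bash
python3 - <<'E'
from circ import *
from scipy.optimize import least_squares
s=bot.state();tx,ty,tz=s['ee_pos'];print(s['time'],s['ee_pos'],s['finger_force'])
im,K,P=cam('wrist','w12.png');g=im.max(2);u=int(proj(K,P,[tx,ty,tz])[0])
for c in(u-6,u,u+6): print(c,[(v,int(g[v,c])) for v in range(132,232) if abs(int(g[v,c])-int(g[v-1,c]))>18])
pts=[]
for c in range(235,395):
    v=235
    if g[v,c]>70: continue
    while g[v,c]<=85: v-=1
    pts.append((c,v+.5))
pts=np.array(pts,float)
W=[(v,(lambda r:(220+r.min(),220+r.max()))(np.nonzero(g[v,220:405]<70)[0])) for v in range(222,260,6)];print(W)
for x in circle(pts,K,P,.038)[0][:2]:print('flange upper arc',[np.round(q,4) for q in x])
np.save('pics/w12p.npy',[tx,ty,tz])
E
```

```text
30.7 [ 0.4540016  -0.24181336  0.27741388] 31.541528389443556
306 [(148, 152), (149, 68), (172, 98), (173, 130), (176, 168), (178, 156), (187, 84), (188, 65), (189, 94), (190, 129), (193, 110), (194, 56), (222, 109), (223, 155)]
312 [(147, 162), (148, 102), (149, 68), (172, 114), (175, 159), (176, 186), (177, 165), (178, 134), (186, 107), (187, 65), (189, 108), (190, 144), (193, 102), (194, 48), (221, 112), (222, 156)]
318 [(148, 123), (149, 68), (172, 111), (173, 141), (194, 75), (195, 49), (221, 88), (222, 136)]
[(222, (np.int64(246), np.int64(381))), (228, (np.int64(243), np.int64(384))), (234, (np.int64(242), np.int64(385))), (240, (np.int64(242), np.int64(385))), (246, (np.int64(243), np.int64(384))), (252, (np.int64(245), np.int64(381))), (258, (np.int64(249), np.int64(377)))]
flange upper arc [array([ 0.4581, -0.2424,  0.2904]), array([-0.4838, -0.0018,  0.8752]), np.float64(28.934), np.float64(-179.7896)]
flange upper arc [array([ 0.4657, -0.2424,  0.2871]), array([ 0.9689, -0.0058,  0.2474]), np.float64(75.6736), np.float64(-0.3448)]
```

```bash
python3 - <<'E'
from circ import *
from scipy.optimize import least_squares
d=np.load('pics/w12.npz');K,P=d['K'],d['P'];tx,ty,tz=np.load('pics/w12p.npy')
rows=dict(B=(147.8,0,.030),M=(171.8,.018,.030),F=(193.5,.044,.038))
for use,wg in(('BF',.7),('BF',0),('BMF',.7)):
    def res(p):
        ph,ox,oz=p;a=np.array([-np.sin(ph),0,np.cos(ph)]);r=np.array([np.cos(ph),0,np.sin(ph)]);O=np.array([ox,ty,oz])
        e=[proj(K,P,O+rows[k][1]*a+rows[k][2]*r)[1]-rows[k][0] for k in use]
        fl=O+.047*a; w=proj(K,P,fl+[0,-.038,0])[0]-proj(K,P,fl+[0,.038,0])[0]
        return e+[(tx-.0003-(O+a*.0555)[0])*1000*wg,(abs(w)-143.5)*.3]
    f=least_squares(res,[.5,.48,.24]);ph,ox,oz=f.x
    print(use,wg,np.degrees(ph).round(1),f.x[1:].round(4),f.fun.round(2),'O-TCP',ox-tx,oz-tz)
# ring, both frames, by its hole and its outside
for n in('w11','w12'):
    im=cv2.imread(f'pics/{n}.png');d=np.load(f'pics/{n}.npz');g=im.min(2)[62:132,270:358]
    for nm,m,r in(('out',cv2.morphologyEx((g>205).astype(np.uint8),cv2.MORPH_OPEN,np.ones((5,5),np.uint8)),.031),):
        cs,_=cv2.findContours(m,cv2.RETR_EXTERNAL,cv2.CHAIN_APPROX_NONE);p=cv2.convexHull(max(cs,key=len))[:,0]+[270,62]
        for x in circle(p,d['K'],d['P'],r)[0][:2]:print(n,nm,[np.round(q,4) for q in x])
E
```

```text
BF 0.7 29.6 [0.48   0.2519] [-0.11 -0.14  0.76  0.43] O-TCP 0.026037632998282545 -0.025535575245568765
BF 0 29.9 [0.4799 0.2504] [-0. -0.  0.  0.] O-TCP 0.025886464312504576 -0.027018280192278532
BMF 0.7 28.9 [0.4792 0.2526] [ 1.17 -1.98  0.49  0.92  0.68] O-TCP 0.025191587878658828 -0.024775800132478265
w11 out [array([ 0.5358, -0.2418,  0.1013]), array([-0.4956,  0.0126,  0.8684]), np.float64(29.7227), np.float64(178.548)]
w11 out [array([ 0.5382, -0.2418,  0.1014]), array([ 0.4509, -0.015 ,  0.8925]), np.float64(26.8154), np.float64(-1.8997)]
w12 out [array([ 0.5357, -0.2417,  0.1023]), array([-0.5042,  0.0194,  0.8634]), np.float64(30.3024), np.float64(177.8002)]
w12 out [array([ 0.5381, -0.2418,  0.1023]), array([ 0.4606, -0.0282,  0.8872]), np.float64(27.4814), np.float64(-3.5048)]
```

Call:
{"op": "arm_command", "data": {"targets": [[[0.06,0,0.2],0,1],[[0,-0.02,0.3],0,1],[[0,0,0.3],0,1],[[0,0,0.2],0,1],[[0,0,0.03],0,1],[[0,0,0],0,1],[[0,0,0],0,1],[[0,0,0],0,1]]}}

```text
time: 31.55
ee_pos: [0.4584, -0.2397, 0.2271]
orientation: [0.0, 1.0, -0.002, 0.009]
force: [0.3, 0.3, -1.9]
finger_gap: 0.0164
finger_force: 31.5
```

```bash
python3 - <<'E'
from circ import *
s=bot.state();t=np.array(s['ee_pos']);print(s['time'],t,s['finger_force'],np.abs(s['joint_velocities']).max())
O=t+[.026,0,-.026];print('O',O)
i,K,P=cam('scene','s13.png');j,K2,P2=cam('top','t13.png');w,K3,P3=cam('wrist','w13.png')
print('scene O',proj(K,P,O),'lens',proj(K,P,[.5355,-.2405,.114]))
g=w.max(2);c=int(proj(K3,P3,t)[0]);print([(v,int(g[v,c])) for v in range(130,232) if abs(int(g[v,c])-int(g[v-1,c]))>18])
for tl in(29,31,33):
    z=np.array([-np.sin(np.radians(tl)),0,np.cos(np.radians(tl))]);x=np.array([z[2],0,-z[0]]);v=O-[.5355,-.2405,.114];print(tl,v@x,v[1],v@z)
E
python3 asc.py pics/s13.png 365 205 440 262 1; python3 asc.py pics/s13.png 235 188 275 202 1
```

```text
31.55 [ 0.45836271 -0.23967183  0.22713645] 31.540595409678645 0.003566821416345928
O [ 0.48436271 -0.23967183  0.20113645]
scene O [392.11075955 233.06381511] lens [398.34608513 244.59926621]
[(133, 193), (147, 163), (148, 102), (149, 68), (172, 122), (173, 142), (175, 161), (176, 188), (177, 165), (178, 130), (186, 107), (187, 63), (189, 108), (190, 141), (193, 108), (194, 49), (221, 112), (222, 158)]
29 -0.002481093508391728 0.0008281653825555901 0.1010031080256904
31 0.0010453755422215952 0.0008281653825555901 0.10102816857600852
33 0.004570570963764509 0.0008281653825555901 0.10093014186511313
205 --------------.....##.......-------------.........YY..----------------..YY.
206 -------------...---------....--------------....---...-----------------.YYYY
207 #-###--------...---------#.....------------...-----------------------.YYYYY
208 #####--------...---------------...----------..-----------------------.YYYYY
209 ####....-----...---------------.....--------------------------------.YYYYYY
210 ##.YYYYY..----..------------------....------------------------------.YYYYYY
211 #.YYYYYYY.
[... 3995 characters left out ...]
.............--oooo----------------ooo-----------.....................
188 ........................................
189 ..............................ooo.......
190 ..........................oooooooo......
191 ..........................ooooooo-......
192 ...........................oooooo--.....
193 ....RRRRRR..................oooo---.....
194 ....RRRRRRRRR...............oooo--......
195 ....RRRRRRRRRRR.............oooo-.......
196 .....RRRRRRRRRRRRR..........oooo-.......
197 .......RRRRRRRRRRRR.ooo.....oooo-.......
198 ..........RRRRRRRRR.oooooo..oooo-.......
199 .............RRRRR.ooooooooooooo--......
200 ................RR.ooooooooooooo--......
201 ...................ooooooooooooo---.....
```

```bash
python3 -c "
from rig import bot
print(bot.sign_off())"
```

```text
the job is handed in; nothing more can be done
None
```

I handed in the job at about 31.6 s, and the hand-in gave no verdict. The clamp is fully open and the driver is held steady by its coil gauge, about 101 mm from the lens and about 1 mm off its axis. Its axis is about 30° from vertical and the lens's is 30–34°, so I put the misalignment at no more than 5° (limit 9.7°). The arm commands cannot tilt the tool, so I tilted the driver in the fingers by pressing it against the jig's nest block.

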